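# Clear the clamp fixture, load the shelf panels and lock it

## Task

The clamp fixture is still locked and littered from the last job: first pull its clamp lever fully back towards you, then take the three drilling saddles off the apron of the clamp fixture and hang them astride the rail, side by side. Then slide every dark shelf panel lying on the cardboard (two or three of them) under the roof of the fixture, one to a lane, fully home against the stop at the back, and once all are in, push the clamp lever fully over again, away from you; the panels must still be home at the end. Leave the other things on the bench alone.

Things in the scene. Friction and masses are not known exactly. Their poses are not given: they have to be found in the camera images.
- fixture: Fixed clamp fixture with three roofed lanes. Origin on the bench top below the middle of the lane mouths (the roof's near edge); x points into the lanes, away from the robot, z up. A grey bed plate 6 mm thick, 250 mm wide in y, runs from x = -170 mm (open apron before the mouths) to x = +130 mm. A panel fully home has its centre at x = +35 mm; its last 40 mm stick out of the mouth.
- lane1 (a point): Lane 1 of the fixture: middle of its mouth, on the bed's top (fixture x = 0, y = -72 mm); axes as fixture. The lane is 50 mm wide between steel dividers 22 mm wide with rounded noses, and runs along x for 110 mm to the stop.
- lane2 (a point): The middle lane's mouth, likewise (fixture y = 0).
- lane3 (a point): The third lane's mouth, likewise (fixture y = +72 mm).
- roof (a point): Centre of the top of the blue roof over the lanes. The roof covers fixture x = 0 to 122 mm and y = -119 to +119 mm; its underside is 33 mm and its top 43 mm above the bench, so the lanes are 27 mm high inside. Three upright cylinders stand on it at fixture x = 85 mm, up to 110 mm above the bench.
- clamp_lever (a joint): Angle of the clamp lever, a steel toggle lever 80 mm long on a block standing on the bed plate at fixture x = -20, y = +172 mm. 0 = leaning to fixture -x (towards the robot, open), 1.0 rad = fully over to fixture +x (locked). It stays where it is left; at the start it is locked.
- clamp_lever_tip (a point): Tip of the clamp lever.
- rail: Fixed stand: a round horizontal steel bar 14 mm in diameter and about 340 mm long on two end posts. Origin on the bench under the middle of the bar; the bar runs along the body's y axis.
- rail_mid (a point): Middle of the rail's bar, on the bar's axis, about 170 mm above the bench; axes as rail (y along the bar, z up).
- stock_board: Fixed sheet of cardboard 270 x 200 x 4 mm on which the panels lie at the start. Origin at the centre of its underside.
- panel1: Dark grey shelf panel 150 x 44 x 18 mm (x, y, z), about 0.1 kg, alike at both ends and like the other panels; may be absent. Origin at the centre of its underside.
- panel2: Dark grey shelf panel 150 x 44 x 18 mm (x, y, z), about 0.1 kg, alike at both ends and like the other panels; may be absent. Origin at the centre of its underside.
- panel3: Dark grey shelf panel 150 x 44 x 18 mm (x, y, z), about 0.1 kg, alike at both ends and like the other panels; may be absent. Origin at the centre of its underside.
- saddle1: Drilling saddle: aluminium channel of inverted-U section open below and at both ends, 80 mm long (x), 40 mm wide outside (y), 60 mm high (z), walls and top 5 mm thick, so 30 mm wide and 55 mm deep inside. About 0.12 kg. Stands on its two legs on the fixture's apron at the start. Origin at its underside, midway between the legs' feet.
- saddle1_crown (a point): Centre of the underside of that saddle's top, 55 mm above its origin: this rests on the bar when it hangs.
- saddle2: Drilling saddle: aluminium channel of inverted-U section open below and at both ends, 80 mm long (x), 40 mm wide outside (y), 60 mm high (z), walls and top 5 mm thick, so 30 mm wide and 55 mm deep inside. About 0.12 kg. Stands on its two legs on the fixture's apron at the start. Origin at its underside, midway between the legs' feet.
- saddle2_crown (a point): Centre of the underside of that saddle's top, 55 mm above its origin: this rests on the bar when it hangs.
- saddle3: Drilling saddle: aluminium channel of inverted-U section open below and at both ends, 80 mm long (x), 40 mm wide outside (y), 60 mm high (z), walls and top 5 mm thick, so 30 mm wide and 55 mm deep inside. About 0.12 kg. Stands on its two legs on the fixture's apron at the start. Origin at its underside, midway between the legs' feet.
- saddle3_crown (a point): Centre of the underside of that saddle's top, 55 mm above its origin: this rests on the bar when it hangs.
- glue: Amber glue jar with a white cap, 65 mm tall, 70 mm across, beyond the fixture; a bystander, not to be disturbed. Origin at the centre of its underside.
- tape: Roll of tape lying flat, 100 mm across, 48 mm high, beyond the fixture; a bystander, not to be disturbed. Origin at the centre of its underside.
- offcut: Small light wood offcut 70 x 30 x 20 mm on the robot's side; a bystander, not to be disturbed. Origin at the centre of its underside.
- rubber_block: Black rubber block 60 x 35 x 25 mm on the robot's side; a bystander, not to be disturbed. Origin at the centre of its underside.
Not all that is in view belongs to the job. Leave any red or turquoise look-alike of the panel2 alone.

How it is judged:
By the outcome, as a careful person would: the job done as asked, in the order asked, and still so for the second after the job is handed in, with the robot touching nothing.
Of panel1, panel2, panel3 only 2 to 3 are there at a start; the rules pass over those that are not, and their reading is None.
At some moment in a run one of panel1, panel2, panel3 may be knocked a few centimetres aside while the robot is not near it.
It also fails if it takes over 210 s, if anything falls off the work surface, if the arm or the gripper's body presses on something with over 40 N, if the wrist force passes 120 N, or if a joint passes its speed limit or range.

## Robot

A 6-joint arm with a two-finger parallel gripper is mounted at the origin on the work surface. World frame = base frame: x ahead of the robot, y to its left, z up, the work surface at z = 0. Lengths are in m, angles in rad, forces in N, time in s.
With the tool pointing down it reaches from about 0.35 to 0.8 m from the base axis. Payload 7.3 kg.
Tool frame: the origin (TCP) lies on the centre line of the jaws, within the pads' length; the fingertips stand 19 mm ahead of it and the grasp point (between the pads) is the TCP; z points along the fingers, y is the direction in which the jaws open and shut (so a half turn about z gives the same grasp; the last joint's range is limited). The gripper opens to 85 mm and grips with 20 to 120 N. Pads are 22 mm wide; open, the fingers measure 114 mm over their backs; the gripper's body (76 mm by 85 mm) begins 54 mm behind the grasp point. The pads swing forward as they close: fully open they stand 13 mm farther back than shut.
Start: joints at [-1.448, 0.342, 1.524, -0, 1.275, -0.146], TCP at [0.139, -0.506, 0.25] pointing down, gripper open.
Joint ranges: [-2.53, 2.53], [-0.77, 2.02], [0.04, 2.7], [-1, 4.14], [0.28, 2.66], [-3.11, 3.11]. Speed limits (rad/s): [2.57, 2.57, 3.14, 3.14, 3.14, 3.14].

## Interface

Orientations are given as a unit quaternion [x, y, z, w].
In Python, from workcell import * gives the robot as it stands.
- The arm moves only by the shell command python3 -m crank 'ROWS'. ROWS is JSON, a list of rows, each a list of 3 entries, a list of its own where there are three numbers: the opening, from 0 (shut) to 1 (fully open), then the shift along the tool's x, y, z in mm, then the turn, a rotation vector about the tool's x, y, z in units of 10 degrees (1.0 is 10 degrees). In form: [[gripper, [tx, ty, tz], [ax, ay, az]], ...]. A call has 1 to 8 rows; each row is the pose to reach, as a shift and turn from the pose commanded when the call began, along the tool's axes at that moment; what a row does not reach only later rows make up. A row lasts 1/8 s, in which the tool goes at most 62.5 mm and 10.7 degrees, less where a joint would pass 70% of its speed; a pose out of reach is approached as far as the arm can. A call with a gripper value outside its range is refused whole. The fingers move at their own pace and stop on an object; the grip force is fixed at half the most. Time passes only in rows, so rows that repeat a pose let the fingers close. It gives the time, the measured TCP pose, the force and the opening at its end, in the units of the state.
- observe(): the state, without advancing time (a new reading comes with each control period).
- grab_frame(name): name is "side" or "top" or "wrist"; returns a dict with "pixels" (480x640x3 uint8, blue, green, red), "z_map" (480x640 float32, m along the optical axis (not along the pixel's ray), 0 where there is no reading), "mtx" (3x3 intrinsics, pixels), "D" ([k1, k2, p1, p2, k3] as OpenCV has them; the pictures are not rectified), "R" (3x3) and "t" (3): a world point X has camera coordinates R X + t. Camera axes: x right, y down, z forward; pixel columns grow to the right and rows downward; lengths in m; the calibration is good to about 2 mm. A picture is of the moment at which its call begins.
- finish_job(): hands the job in, once; it reports no verdict.
The state is a dict: "clock": time; "joint_pos": joint angles; "dq": joint speeds; "tau": joint torques, N m; "position": TCP position; "ee_rot": TCP orientation; "contact_force": force on the tool from outside, world axes, zero at the start; "ft_torque": the same for the moment, N m; "opening": opening from 0.0 (shut) to 1.0 (fully open).
Only numpy, scipy, OpenCV 4.12 (cv2) and the standard library are available. Lean on these libraries where they do the work, as an engineer would, in place of code of your own. Each camera call takes 0.05 s, during which the arm holds its last target.

## Working session

There is one attempt and no reset: what is moved stays moved. The work goes in short steps, Python scripts to look and compute and a shell command to move; the robot and the scene stay as the last step left them, time stands still between calls to the robot, and variables do not carry over. Pictures are saved under pics/ and viewed, and the job is handed in when it is done.

```bash
ls; mkdir -p pics; python3 - <<'E'
from workcell import *
import cv2
print(observe())
for n in ["side","top","wrist"]:
    f=grab_frame(n); cv2.imwrite(f"pics/{n}0.png",f["pixels"]); print(n,f["mtx"],f["D"],f["R"],f["t"],(f["z_map"]>0).mean())
E
```

```text
pics
{'clock': 0.0, 'joint_pos': array([-1.44800151e+00,  3.42726384e-01,  1.52503089e+00,  2.25059286e-06,
        1.27540772e+00, -1.45994191e-01]), 'dq': array([-0.00028407,  0.00049654, -0.00080997, -0.00027632, -0.00042373,
       -0.00070854]), 'tau': array([ 2.31082697e-03, -4.33666384e+01, -2.46011478e+01,  3.89611978e-05,
        7.79300026e-03,  1.08281247e-05]), 'position': array([ 0.13939912, -0.50576071,  0.2496192 ]), 'ee_rot': array([ 9.90982381e-01,  1.33989932e-01,  1.01953348e-05, -7.86103296e-04]), 'contact_force': array([ 0.39035803, -0.61146216,  0.18083071]), 'ft_torque': array([ 0.04398805, -0.03479413, -0.05810172]), 'opening': 1.0006937002651806}
side [[597.95536418   0.         318.17603072]
 [  0.         597.95536418 237.38277368]
 [  0.           0.           1.        ]] [-0.18918752  0.          0.          0.          0.        ] [[-0.82101981 -0.57088039 -0.00469453]
 [-0.39165731  0.5692123  -0.7229121 ]
 [ 0.41536853 -0.59168651 -0.69092406]] [0.36066237 0.30728417 1.53170823] 0.9804166666666667
top [[513.55547625   0.         321.82252154]
 [  0.         513.55547625 242.12640183]
 [  0.           0.           1.        ]] [0.01892661 0.         0.         0.         0.        ] [[-1.04422636e-02 -9.99944156e-01 -1.62595569e-03]
 [-9.96626155e-01  1.05399670e-02 -8.13954310e-02]
 [ 8.14080231e-02  7.70517419e-04 -9.96680561e-01]] [-0.05343721  0.47967744  1.29796012] 0.9960026041666666
wrist [[348.02744037   0.         322.98822956]
 [  0.         348.02744037 233.55129198]
 [  0.           0.           1.        ]] [-0.00428735  0.          0.          0.          0.        ] [[ 0.26555074 -0.96409602 -0.00129578]
 [-0.93005463 -0.25652791  0.26304337]
 [-0.25393147 -0.06864621 -0.96478314]] [-0.52397051 -0.03314702  0.37845064] 0.9950423177083333
```

View pics/top0.png

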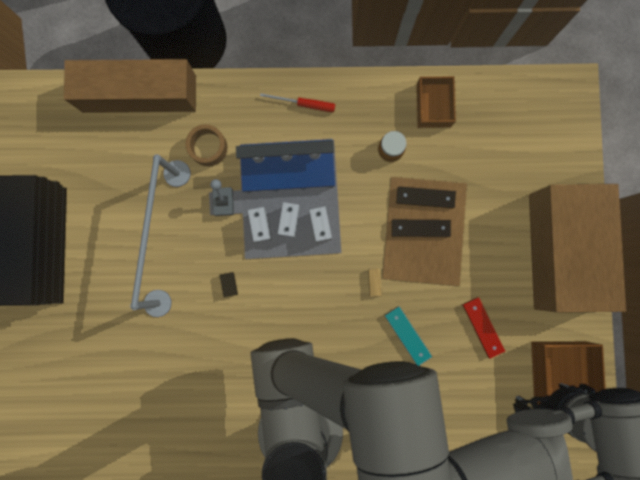

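View pics/side0.png

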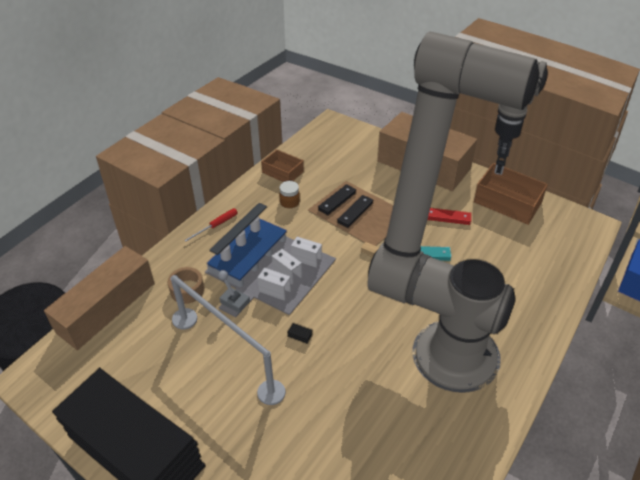

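View pics/wrist0.png

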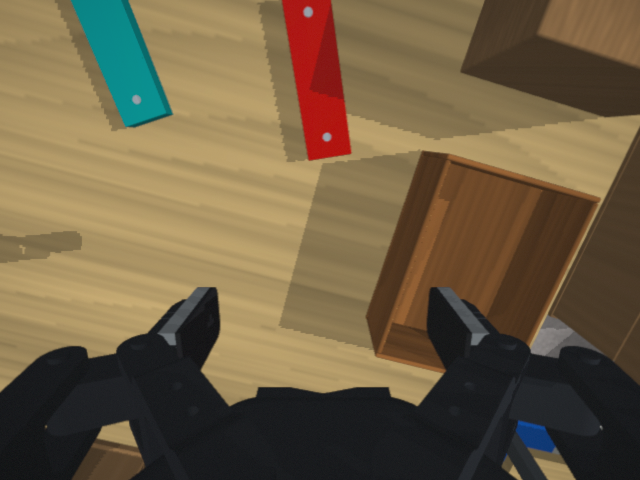

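```bash
cat > h.py <<'E'
from workcell import *
import numpy as np, cv2
from scipy.spatial.transform import Rotation as Ro
np.set_printoptions(precision=4,suppress=True)
def cloud(f):
    h,w=f["z_map"].shape
    u,v=np.meshgrid(np.arange(w),np.arange(h))
    p=np.stack([u,v],-1).reshape(-1,1,2).astype(np.float64)
    n=cv2.undistortPoints(p,f["mtx"],f["D"]).reshape(-1,2)
    z=f["z_map"].reshape(-1).astype(float)
    c=np.c_[n*z[:,None],z]
    return ((c-f["t"])@f["R"]).reshape(h,w,3)   # R^T (c-t)
def pix(f,X):
    r,_=cv2.Rodrigues(f["R"]); return cv2.projectPoints(np.atleast_2d(np.asarray(X,float)),r,np.asarray(f["t"],float),f["mtx"],f["D"])[0].reshape(-1,2)
def rect(P):
    (c,s,a)=cv2.minAreaRect((P[:,:2]*1000).astype(np.float32)); 
    return c,s,a
def comps(mask,W,f,minn=40):
    n,l,st,ce=cv2.connectedComponentsWithStats(mask.astype(np.uint8))
    for i in range(1,n):
        if st[i,4]>=minn:
            P=W[l==i]; print(i,st[i],"cen",ce[i].round(),"med z",np.median(P[:,2]).round(4),"rect",rect(P))
def rel(target,yaw=None,R=None):
    """tool-frame shift mm and rotvec/10deg from current measured pose to a target TCP pos, tool down with tool-x heading"""
    o=observe(); Rc=Ro.from_quat(o["ee_rot"])
    d=Rc.inv().apply(np.asarray(target)-o["position"])*1000
    out=[d.round(1)]
    if R is not None: out.append(((Rc.inv()*R).as_rotvec(degrees=True)/10).round(2))
    print("shift",*out,"z",o["position"],"t",o["clock"]); return out
def down(a):
    """tool down; tool y axis (jaw opening) at world angle a deg"""
    a=np.radians(a); y=np.array([np.cos(a),np.sin(a),0]); z=np.array([0,0,-1.]); x=np.cross(y,z)
    return Ro.from_matrix(np.c_[x,y,z])
E
python3 - <<'E'
from h import *
f=grab_frame("top");W=cloud(f);im=f["pixels"]
np.savez("top0.npz",**f)
z=W[...,2]
hsv=cv2.cvtColor(im,cv2.COLOR_BGR2HSV)
for nm,m in [("saddle",(z>.05)&(z<.08)),("dark",(hsv[...,2]<70)&(z>.005)&(z<.06)),("blue",(hsv[...,0]>100)&(hsv[...,0]<125)&(hsv[...,1]>120)),("bar",(z>.15)&(z<.19)),("bed",(z>.003)&(z<.009)&(hsv[...,1]<40)),("brown",(z>.002)&(z<.007)&(hsv[...,1]>60))]:
    print(nm);comps(m,W,f)
for uv in [(261,224),(288,219),(320,224),(427,197),(421,228),(285,175),(218,195),(216,185),(218,205),(147,230),(229,285),(350,180),(410,270)]:
    print(uv,W[uv[1],uv[0]])
cv2.imwrite("pics/zm.png",cv2.resize(im[120:300,130:480],None,fx=2.2,fy=2.2,interpolation=cv2.INTER_CUBIC))
E
```

```text
saddle
1 [ 68  65 124  42 596] cen [140. 100.] med z 0.0648 rect ((836.1065673828125, 407.44378662109375), (92.25617218017578, 314.49517822265625), 17.799043655395508)
45 [381 131  25  26 498] cen [393. 143.] med z 0.0652 rect ((723.2037353515625, -240.8475341796875), (59.56608200073242, 62.19694900512695), 51.78771209716797)
96 [ 41 180  17 125 775] cen [ 52. 243.] med z 0.0602 rect ((484.10626220703125, 609.9785766601562), (22.076725006103516, 306.619384765625), 88.10694885253906)
100 [535 189  13 122 627] cen [541. 250.] med z 0.0655 rect ((452.51068115234375, -597.8943481445312), (299.44744873046875, 5.778629779815674), 0.16012194752693176)
103 [278 203  21  34 526] cen [288. 219.] med z 0.0664 rect ((533.220947265625, 24.94068145751953), (40.17726135253906, 80.69664001464844), 79.95171356201172)
104 [248 207  22  36 539] cen [258. 224.] med z 0.0661 rect ((521.644287109375, 98.84341430664062), (80.28118133544922, 40.22478485107422), 10.330587387084961)
105 [309 207  23  35 519] cen [320. 224.] med z 0.0664 rect ((520.9966430664062, -54.414337158203125), (80.13191986083984, 39.96
[... 11078 characters left out ...]
62, 378.7371520996094), (46.73991775512695, 24.00530433654785), 21.0428409576416)
8137 [ 77 390  17  16  51] cen [ 83. 397.] med z 0.0029 rect ((95.32369995117188, 543.8035888671875), (26.24948501586914, 43.24616241455078), 35.654815673828125)
(261, 224) [0.5219 0.0918 0.0671]
(288, 219) [0.5334 0.0247 0.069 ]
(320, 224) [ 0.5205 -0.0545  0.0656]
(427, 197) [ 0.5921 -0.3299  0.0252]
(421, 228) [ 0.5128 -0.3136  0.0194]
(285, 175) [0.6493 0.0333 0.0446]
(218, 195) [0.5954 0.1985 0.0684]
(216, 185) [0.6109 0.1933 0.1177]
(218, 205) [0.5748 0.2042 0.0397]
(147, 230) [0.4981 0.3366 0.1751]
(229, 285) [0.372  0.1773 0.0291]
(350, 180) [ 0.6433 -0.1341  0.002 ]
(410, 270) [ 0.4058 -0.2858  0.0012]
```

View pics/zm.png

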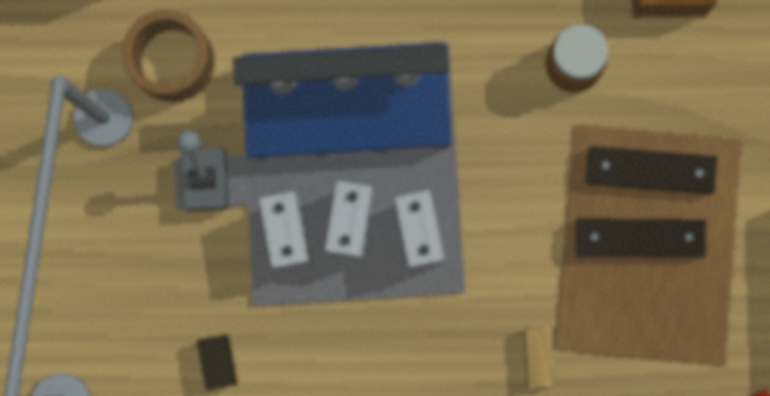

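```bash
python3 - <<'E'
from h import *
rel([.46,-.3,.33],R=down(-90))
rel([.50,.06,.33],R=down(-90))
E
```

```text
shift [ 363.8 -113.5  -80. ] [-0.    0.    1.54] z [ 0.1394 -0.5059  0.2499] t 0.2
shift [ 497.9 -449.9  -79.7] [-0.    0.    1.54] z [ 0.1394 -0.5059  0.2499] t 0.2
```

```bash
python3 -m crank '[[1,[364,-114,-80],[0,0,1.54]],[1,[364,-114,-80],[0,0,1.54]],[1,[364,-114,-80],[0,0,1.54]],[1,[364,-114,-80],[0,0,1.54]],[1,[364,-114,-80],[0,0,1.54]],[1,[364,-114,-80],[0,0,1.54]],[1,[364,-114,-80],[0,0,1.54]],[1,[364,-114,-80],[0,0,1.54]]]'
python3 - <<'E'
from h import *
f=grab_frame("wrist");np.savez("w1.npz",**f);cv2.imwrite("pics/w1.png",f["pixels"])
rel([.50,.06,.33],R=down(-90))
E
```

```text
clock: 1.2
position: [0.4606, -0.299, 0.33]
ee_rot: [1.0, 0.001, -0.0, 0.0]
contact_force: [-0.1, -0.9, -0.5]
opening: 1.001
shift [  40.6 -359.7   -0.3] [-0.    0.01  0.  ] z [ 0.4596 -0.2998  0.3297] t 1.25
```

View pics/w1.png

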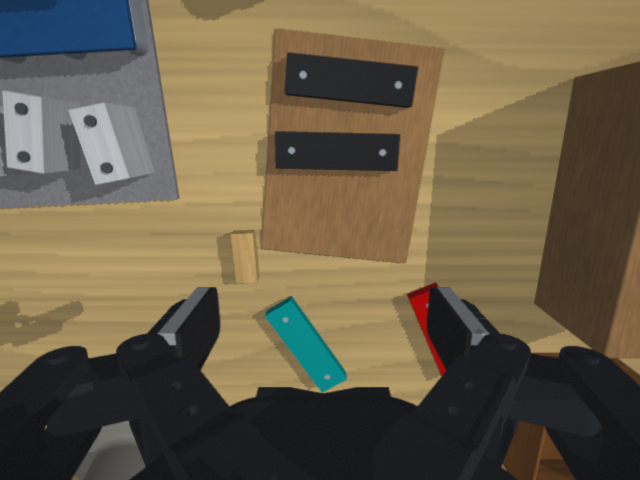

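```bash
python3 -m crank '[[1,[40,-360,0],[0,0,0]],[1,[40,-360,0],[0,0,0]],[1,[40,-360,0],[0,0,0]],[1,[40,-360,0],[0,0,0]],[1,[40,-360,0],[0,0,0]],[1,[40,-360,0],[0,0,0]],[1,[40,-360,0],[0,0,0]]]'
python3 - <<'E'
from h import *
f=grab_frame("wrist");np.savez("w2.npz",**f);cv2.imwrite("pics/w2.png",f["pixels"])
E
```

```text
clock: 2.12
position: [0.4996, 0.0615, 0.3298]
ee_rot: [1.0, 0.001, -0.0, 0.0]
contact_force: [-0.3, -0.9, 0.5]
opening: 1.0
```

View pics/w2.png

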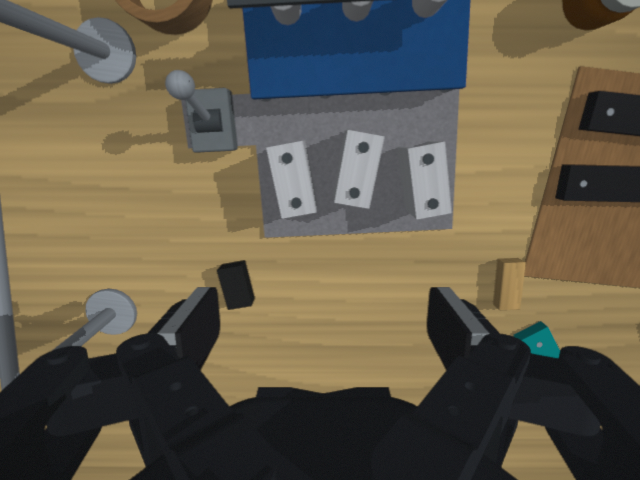

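```bash
cat >> h.py <<'E'
def onplane(f,uv,z):
    n=cv2.undistortPoints(np.asarray(uv,float).reshape(-1,1,2),f["mtx"],f["D"]).reshape(-1,2)
    d=np.c_[n,np.ones(len(n))]@f["R"]; C=-f["R"].T@f["t"]
    s=(z-C[2])/d[:,2]; return C+d*s[:,None]
def fitline(P):
    l=cv2.fitLine(P[:,:2].astype(np.float32),cv2.DIST_HUBER,0.001,1e-4,1e-4).ravel()
    r=np.abs((P[:,0]-l[2])*l[1]-(P[:,1]-l[3])*l[0]); k=r<np.median(r)*3+1e-4
    l=cv2.fitLine(P[k][:,:2].astype(np.float32),cv2.DIST_L2,0,1e-4,1e-4).ravel()
    return l,np.std(r[k]),k.sum()
def load(n): return dict(np.load(n))
E
python3 - <<'E'
from h import *
for nm,cols,rows in [("w2.npz",(275,440),(100,220)),("top0.npz",(250,335),(200,245))]:
    f=load(nm);im=f["pixels"];hsv=cv2.cvtColor(im,cv2.COLOR_BGR2HSV)
    blue=((hsv[...,0]>100)&(hsv[...,0]<125)&(hsv[...,1]>120)).astype(np.uint8)
    wood=((hsv[...,1]>55)&(hsv[...,0]<40)).astype(np.uint8)
    # bed front edge: first wood below
    pts=[]
    for u in range(*cols):
        v0=rows[1]-25 
        for v in range(v0,v0+60):
            if wood[v:v+4,u].all(): pts.append((u,v-.5));break
    l,s,n=fitline(onplane(f,pts,.006));print(nm,"front dir",np.degrees(np.arctan2(l[1],l[0])),l[2:],s,n)
    pts=[]
    for v in range(*rows):
        for u in range(cols[1]-5,cols[1]+60):
            if wood[v,u:u+4].all(): pts.append((u-.5,v));break
    l,s,n=fitline(onplane(f,pts,.006));print(nm,"right dir",np.degrees(np.arctan2(l[1],l[0])),l[2:],s,n)
    b=cv2.connectedComponentsWithStats(blue);i=1+np.argmax(b[2][1:,4]);m=b[1]==i
    us=np.where(m.any(0))[0];us=us[6:-6]
    pts=[(u,np.where(m[:,u])[0].max()+.5) for u in us]
    for zz in (.043,.033):
        l,s,n=fitline(onplane(f,pts,zz));print(nm,"roof front",zz,np.degrees(np.arctan2(l[1],l[0])),l[2:],s,n)
    vs=np.where(m.any(1))[0]; vs=vs[len(vs)//2:-5]
    for g,o in ((np.max,.5),(np.min,-.5)):
        pts=[(g(np.where(m[v])[0])+o,v) for v in vs]
        l,s,n=fitline(onplane(f,pts,.043));print(nm,"roof side",np.degrees(np.arctan2(l[1],l[0])),l[2:],s,n)
E
```

```text
w2.npz front dir -87.11455 [0.4455 0.0168] 0.00019850789899062245 165
w2.npz right dir 2.8146627 [ 0.5406 -0.1044] 0.0001978667926613666 120
w2.npz roof front 0.043 -87.06826 [0.615  0.0251] 0.00017778762582340503 211
w2.npz roof front 0.033 -87.06826 [0.6161 0.0242] 0.00018207903264852023 211
w2.npz roof side 2.8954463 [ 0.6414 -0.092 ] 0.00023738143091410466 38
w2.npz roof side 2.8148038 [0.6372 0.1433] 0.00016272909634651255 45
top0.npz front dir -86.991325 [0.4458 0.019 ] 0.00037911164760725825 85
top0.npz right dir 3.1227157 [ 0.5323 -0.1035] 0.00040826635224674627 45
top0.npz roof front 0.043 -86.92332 [0.6166 0.0272] 0.0004002773456373782 80
top0.npz roof front 0.033 -86.92332 [0.6184 0.0279] 0.0004033808906602053 80
top0.npz roof side -0.6985517 [ 0.6393 -0.0899] 1.8615167165601157e-08 12
top0.npz roof side 0.08054575 [0.6407 0.1416] 1.0627419672209526e-05 10
```

```bash
cat >> h.py <<'E'
YAW=2.9; ex=np.array([np.cos(np.radians(YAW)),np.sin(np.radians(YAW)),0]); ey=np.array([-ex[1],ex[0],0]); O=np.array([.6155,.0249,0])
def fx(p): p=np.asarray(p)-O; return np.stack([p@ex,p@ey,p[...,2]],-1)
def wd(x,y,z): return O+x*ex+y*ey+np.array([0,0,z])
E
python3 - <<'E'
from h import *
f=load("w2.npz");W=cloud(f);F=fx(W.reshape(-1,3)).reshape(W.shape)
m=(abs(F[...,0]+.0)<.08)&(abs(F[...,1]-.172)<.035)&(F[...,2]>.05)
P=F[m];
for zz in np.arange(.05,.15,.01):
    k=(P[:,2]>=zz)&(P[:,2]<zz+.01)
    if k.sum(): print(zz.round(2),k.sum(),(P[k].mean(0)*1000).round(1),(P[k].min(0)*1000).round(),(P[k].max(0)*1000).round())
z=W[...,2]
m=(z>.055)&(z<.08)&(F[...,0]<-.01);m[280:]=0
print("saddles");comps(m,F,f,150)
T=load("top0.npz");Wt=cloud(T);
for n,g,WW in(("w2",f,W),("top",T,Wt)):
    m=(WW[...,2]>.14)&(WW[...,2]<.2);m&=(WW[...,1]>.2)&(WW[...,0]>.2)
    P=WW[m];l,s,k=fitline(P);print(n,"bar",l,np.degrees(np.arctan2(l[1],l[0])),s,k,P.min(0),P.max(0),np.percentile(P[:,2],[50,95]))
E
```

```text
0.05 48 [-13.  168.8  55.1] [-17. 166.  50.] [ -7. 175.  60.]
0.06 54 [ -9.3 168.4  65.1] [-13. 166.  60.] [ -2. 174.  70.]
0.07 63 [ -5.5 168.7  74.8] [ -9. 165.  70.] [  2. 174.  80.]
0.08 53 [ -2.2 168.6  84.2] [ -5. 166.  80.] [  2. 173.  89.]
0.09 5 [  3.2 162.3  99.1] [ -3. 160.  99.] [ 16. 167.  99.]
0.1 237 [  6.1 165.1 106.7] [ -4. 158. 100.] [ 21. 182. 110.]
0.11 454 [  8.1 169.7 113.1] [ -3. 160. 110.] [ 20. 181. 118.]
saddles
2 [ 334  130   50   79 2722] cen [358. 168.] med z 0.0659 rect ((-81.84135437011719, 3.0815601348876953), (40.24195098876953, 80.00144958496094), 77.29712677001953)
3 [ 267  141   49   78 2624] cen [291. 179.] med z 0.0659 rect ((-89.83515930175781, 77.45882415771484), (80.11119079589844, 40.193687438964844), 7.464595794677734)
4 [ 405  141   46   78 2774] cen [428. 180.] med z 0.0658 rect ((-98.10276794433594, -75.96882629394531), (80.47582244873047, 40.916378021240234), 8.078951835632324)
w2 bar [ 0.9899 -0.1416  0.4467  0.3414] -8.138814 0.0006971386412006066 1962 [0.338  0.3081 0.14  ] [0.6719 0.3674 0.178 ] [0.1719 0.1767]
top bar [0.9997 0.023  0.4873 0.6461] 1.3161203 0.013583830268228587 4179 [0.3195 0.3094 0.14  ] [0.674  0.6919 0.1843] [0.1444 0.1773]
```

```bash
python3 - <<'E'
from h import *
R=down(-90+YAW)
rel(wd(.05,.170,.2),R=R); rel(wd(.05,.170,.102),R=R)
E
```

```text
shift [ 157.4 -137.3  129.6] [ 0.    0.01 -0.29] z [0.4996 0.0599 0.3299] t 2.175
shift [ 157.5 -137.4  227.6] [ 0.    0.01 -0.29] z [0.4996 0.0599 0.3299] t 2.175
```

```bash
python3 -m crank '[[0,[157,-137,130],[0,0,-0.29]],[0,[157,-137,130],[0,0,-0.29]],[0,[157,-137,130],[0,0,-0.29]],[0,[157,-137,130],[0,0,-0.29]],[0,[157,-137,130],[0,0,-0.29]],[0,[157,-137,228],[0,0,-0.29]],[0,[157,-137,228],[0,0,-0.29]],[0,[157,-137,228],[0,0,-0.29]]]'
python3 - <<'E'
from h import *
o=observe();print(fx(o["position"]),o["contact_force"])
f=grab_frame("side");cv2.imwrite("pics/s1.png",cv2.resize(f["pixels"][180:340,140:340],None,fx=3,fy=3))
E
```

```text
clock: 3.18
position: [0.6557, 0.1941, 0.1004]
ee_rot: [1.0, 0.024, -0.003, 0.001]
contact_force: [-0.0, 0.1, 1.3]
opening: -0.004
[0.0487 0.167  0.1004] [-0.0369  0.1406  1.3087]
```

View pics/s1.png

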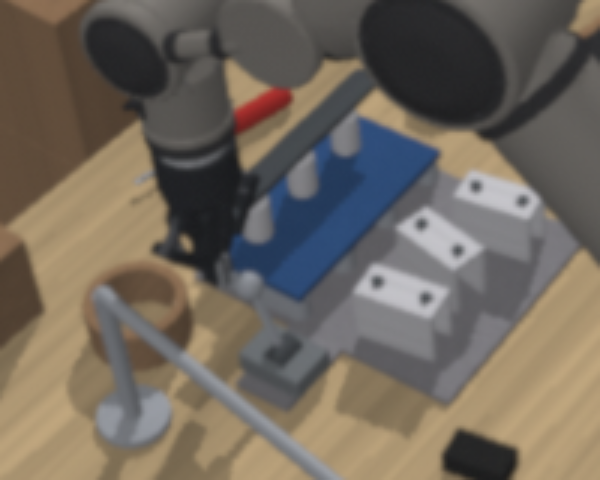

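```bash
python3 -m crank '[[0,[-20,0,0],[0,0,0]],[0,[-35,0,0],[0,0,0]],[0,[-50,0,0],[0,0,0]],[0,[-65,0,0],[0,0,0]],[0,[-65,0,0],[0,0,0]]]'; python3 -m crank '[[0,[-10,0,2],[0,0,0]],[0,[-20,0,4],[0,0,0]],[0,[-20,0,4],[0,0,0]]]'
```

```text
clock: 3.85
position: [0.5932, 0.1935, 0.1058]
ee_rot: [1.0, 0.025, 0.002, -0.0]
contact_force: [0.4, -0.5, 0.1]
opening: -0.001
clock: 4.22
position: [0.5722, 0.193, 0.0986]
ee_rot: [1.0, 0.025, 0.0, 0.0]
contact_force: [0.8, 0.2, 0.9]
opening: 0.002
```

```bash
python3 -m crank '[[0,[-7,0,2],[0,0,0]],[0,[-14,0,4],[0,0,0]],[0,[-14,0,4],[0,0,0]]]'; python3 - <<'E'
from h import *
f=grab_frame("side");cv2.imwrite("pics/s2.png",cv2.resize(f["pixels"][180:340,140:340],None,fx=3,fy=3))
W=cloud(f);F=fx(W.reshape(-1,3)).reshape(W.shape)
m=(abs(F[...,0]+.06)<.07)&(abs(F[...,1]-.172)<.025)&(F[...,2]>.05)&(F[...,2]<.125)
o=observe();print(fx(o["position"]))
E
```

```text
clock: 4.6
position: [0.5704, 0.1929, 0.0987]
ee_rot: [1.0, 0.025, 0.015, -0.002]
contact_force: [33.9, 0.8, -4.2]
opening: 0.001
[-0.0366  0.1701  0.0987]
```

View pics/s2.png

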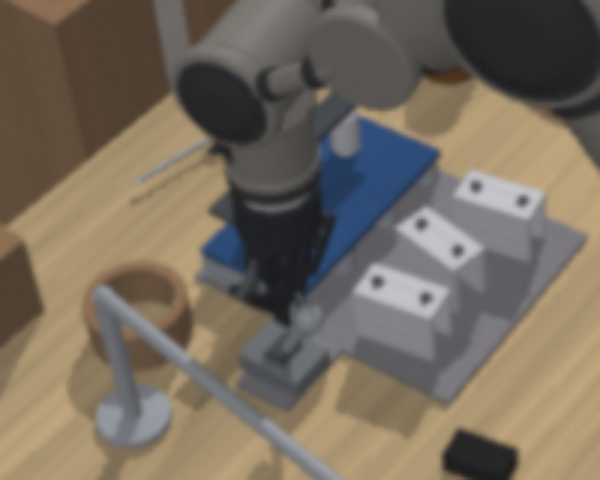

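```bash
python3 -m crank '[[0,[40,0,0],[0,0,0]],[0,[55,0,-30],[0,0,0]],[0,[55,0,-100],[0,0,0]],[0,[0,0,-140],[0,0,0]],[0,[-80,0,-170],[0,0,0]],[0,[-80,0,-170],[0,0,0]],[0,[-80,0,-170],[0,0,0]]]'; python3 - <<'E'
from h import *
f=grab_frame("wrist");np.savez("w3.npz",**f);cv2.imwrite("pics/w3.png",f["pixels"])
W=cloud(f);F=fx(W.reshape(-1,3)).reshape(W.shape)
m=(abs(F[...,0]+.03)<.08)&(abs(F[...,1]-.172)<.035)&(F[...,2]>.04)&(F[...,2]<.125)
P=F[m];
for zz in np.arange(.04,.15,.01):
    k=(P[:,2]>=zz)&(P[:,2]<zz+.01)
    if k.sum(): print(zz.round(2),k.sum(),(P[k].mean(0)*1000).round(1),(P[k].min(0)*1000).round(),(P[k].max(0)*1000).round())
E
```

```text
clock: 5.52
position: [0.4768, 0.1887, 0.2656]
ee_rot: [1.0, 0.026, 0.0, -0.0]
contact_force: [-0.6, 0.2, -0.3]
opening: -0.0
0.04 311 [-20.5 171.6  41.5] [-28. 157.  40.] [-13. 186.  50.]
0.05 53 [-30.6 171.8  55.1] [-36. 167.  50.] [-27. 177.  60.]
0.06 72 [-36.4 171.8  65.3] [-42. 167.  60.] [-31. 177.  70.]
0.07 63 [-41.6 171.5  75.4] [-45. 167.  70.] [-38. 176.  80.]
0.08 10 [-44.1 171.9  81.6] [-44. 170.  80.] [-43. 175.  83.]
0.09 13 [-57.4 170.8  98.8] [-71. 159.  97.] [-46. 184. 100.]
0.1 712 [-58.5 171.6 106.4] [-71. 159. 100.] [-46. 184. 110.]
0.11 117 [-58.8 171.8 110.7] [-66. 166. 110.] [-53. 177. 112.]
```

View pics/w3.png

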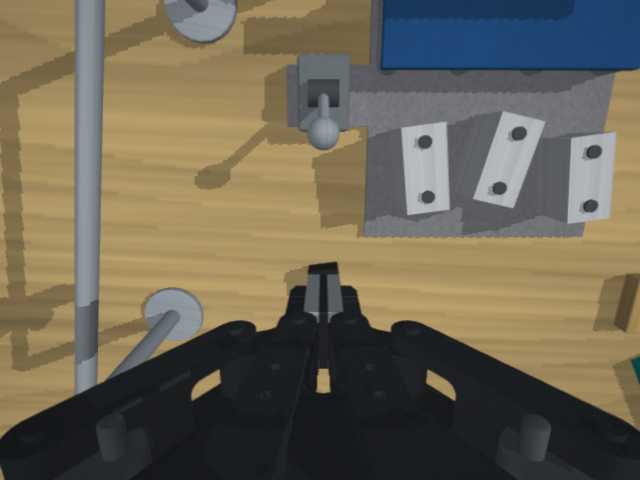

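```bash
python3 - <<'E'
from h import *
for n in ("w3.npz","w2.npz","top0.npz"):
    f=load(n);W=cloud(f)
    m=(W[...,2]>.155)&(W[...,2]<.19)&(W[...,1]>.28)&(W[...,1]<.4)&(W[...,0]>.36)&(W[...,0]<.64)
    if n[0]=="w": m[300:]=0
    P=W[m];l,s,k=fitline(P);d=l[:2]/l[0]
    c=l[2:]+d*(.5-l[2]);print(n,"ang",np.degrees(np.arctan2(l[1],l[0])),"at x=.5 y=",c[1],s,k,P.min(0),P.max(0),"top",np.percentile(P[:,2],[90,97]))
    # edges width
    e=np.cross(np.r_[d/np.linalg.norm(d)],(P[:,:2]-c)); print(np.percentile(e,[1,50,99]))
    m2=(W[...,2]>.14)&(W[...,2]<.19)&(W[...,1]>.28)&(W[...,1]<.4); print(W[m2][:,0].min(),W[m2][:,0].max())
E
```

```text
w3.npz ang -7.716166 at x=.5 y= 0.33753976 0.0018542149669755173 8084 [0.4291 0.3175 0.1641] [0.6126 0.3558 0.1791] top [0.1771 0.1776]
[-0.0045 -0.0005  0.0089]
0.3529285109123746 0.6126316620176224
w2.npz ang -7.973468 at x=.5 y= 0.33358437 0.00041834598178701804 612 [0.4258 0.3309 0.1645] [0.52   0.346  0.1757] top [0.1736 0.1745]
[-0.0015 -0.      0.0021]
0.3380086907294468 0.6719295906206572
top0.npz ang -7.6369495 at x=.5 y= 0.33981097 0.0021274576635950068 807 [0.3608 0.3159 0.164 ] [0.6398 0.3657 0.1843] top [0.179  0.1805]
[-0.0058 -0.0006  0.0082]
0.31948371467118436 0.6739956969534077<stdin>:9: DeprecationWarning: Arrays of 2-dimensional vectors are deprecated. Use arrays of 3-dimensional vectors instead. (deprecated in NumPy 2.0)
```

```bash
python3 - <<'E'
from h import *
for n,r in (("w3.npz",range(10,290)),("top0.npz",range(170,292))):
    f=load(n);W=cloud(f);pts=[];w=[]
    for v in r:
        m=(W[v,:,2]>.15)&(W[v,:,2]<.2)&(W[v,:,1]>.28)&(W[v,:,1]<.4);c=np.where(m)[0]
        if len(c)>2: pts.append(((c.min()+c.max())/2,v));w.append(len(c))
    l,s,k=fitline(onplane(f,pts,.1705));d=l[:2]/l[0];c=l[2:]+d*(.5-l[2])
    print(n,"ang",np.degrees(np.arctan2(l[1],l[0])),"y at .5",c[1],s,k,np.median(w))
f=load("w2.npz");W=cloud(f);F=fx(W.reshape(-1,3)).reshape(W.shape)
m=(W[...,2]>.06)&(W[...,2]<.075)&(F[...,0]<-.01);m[280:]=0
n,l,st,ce=cv2.connectedComponentsWithStats(m.astype(np.uint8))
for i in range(1,n):
    if st[i,4]<500: continue
    cs=cv2.findContours((l==i).astype(np.uint8),cv2.RETR_EXTERNAL,cv2.CHAIN_APPROX_NONE)[0][0].reshape(-1,2)
    P=onplane(f,cs,.066);(c,s,a)=rect(P);a=a if s[0]>s[1] else a-90; print("saddle",ce[i].round(),"c",np.array(c).round(1),"size",np.array(s).round(1),"long axis world deg",round(a,2),"fx",fx(np.r_[np.array(c)/1000,.066]))
f=load("w1.npz");im=f["pixels"];W=cloud(f)
m=(im.max(-1)<75)&(W[...,2]>.012)&(W[...,2]<.03)&(W[...,1]<-.2)&(W[...,0]>.4);m[260:]=0
n,l,st,ce=cv2.connectedComponentsWithStats(m.astype(np.uint8))
for i in range(1,n):
    if st[i,4]<500: continue
    mm=cv2.morphologyEx((l==i).astype(np.uint8),cv2.MORPH_CLOSE,np.ones((5,5)))
    P=W[l==i];print("panel",ce[i].round(),rect(P),np.median(P[:,2]))
E
```

```text
w3.npz ang -7.6450696 y at .5 0.3404867 5.2612998749090006e-05 279 28.0
top0.npz ang -7.6112533 y at .5 0.3415675 0.0001819660849451092 122 7.0
saddle [358. 169.] c [533.7  24.1] size [40.4 80. ] long axis world deg -9.74 fx [-0.0818  0.0033  0.066 ]
saddle [291. 179.] c [522.   97.5] size [79.8 40.3] long axis world deg 10.44 fx [-0.0897  0.0773  0.066 ]
saddle [429. 180.] c [521.6 -55.1] size [80.3 41.6] long axis world deg 10.79 fx [-0.0979 -0.0751  0.066 ]
panel [350.  80.] ((593.1898193359375, -329.684326171875), (149.19651794433594, 43.94713592529297), 84.53360748291016) 0.021821842044264142
panel [571. 156.] ((499.6230163574219, -599.6546630859375), (3.618555784225464, 199.00546264648438), 89.90719604492188) 0.021329068652312034
panel [337. 151.] ((513.1419677734375, -314.927734375), (148.9986572265625, 43.62053298950195), 88.90550231933594) 0.021821083059569882
```

```bash
python3 - <<'E'
from h import *
R=down(-90+10.44)
rel([.522,.0975,.13],R=R); rel([.522,.0975,.052],R=R)
E
```

```text
shift [ 39.3  93.2 134.7] [-0.   -0.   -0.75] z [0.4779 0.1886 0.2647] t 5.575
shift [ 39.3  93.2 212.7] [-0.   -0.   -0.75] z [0.4779 0.1886 0.2647] t 5.575
```

```bash
python3 -m crank '[[0.65,[39,93,80],[0,0,-0.75]],[0.65,[39,93,134],[0,0,-0.75]],[0.65,[39,93,134],[0,0,-0.75]],[0.65,[39,93,134],[0,0,-0.75]]]'
python3 - <<'E'
from h import *
R=down(-90+10.44)
f=grab_frame("wrist");cv2.imwrite("pics/w4.png",f["pixels"])
rel([.522,.0975,.13],R=R); rel([.522,.0975,.052],R=R);print(observe()["opening"])
E
```

```text
clock: 6.08
position: [0.5209, 0.0959, 0.1261]
ee_rot: [0.996, 0.089, -0.004, -0.0]
contact_force: [-0.1, 1.0, -0.3]
opening: 0.646
shift [ 0.2 -0.5 -1.6] [-0.    0.02 -0.01] z [0.5219 0.0969 0.1284] t 6.125
shift [ 0.6 -0.5 76.4] [-0.    0.02 -0.01] z [0.5219 0.0969 0.1284] t 6.125
0.6509731185206976
```

View pics/w4.png

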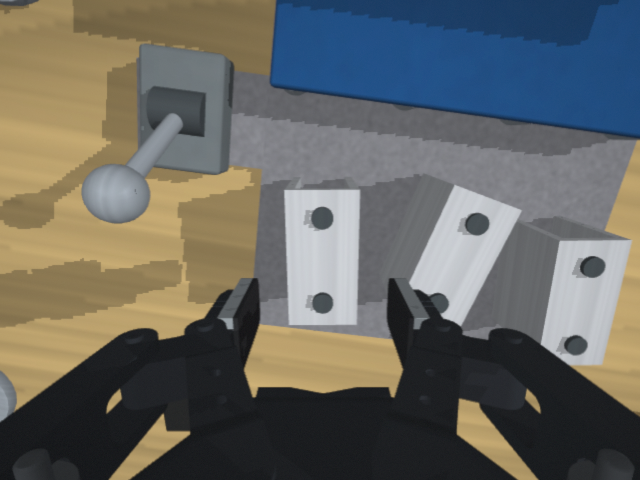

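```bash
python3 -m crank '[[0.6,[0,0,30],[0,0,0]],[0.6,[0,0,60],[0,0,0]],[0.6,[0,0,77],[0,0,0]],[0.6,[0,0,77],[0,0,0]],[0,[0,0,77],[0,0,0]],[0,[0,0,77],[0,0,0]],[0,[0,0,77],[0,0,0]],[0,[0,0,77],[0,0,0]]]'; python3 -c "
from h import *
rel([.505,.3401,.28],R=down(-90-7.65));print(observe()['contact_force'])"
```

```text
clock: 7.12
position: [0.5232, 0.0979, 0.0549]
ee_rot: [0.996, 0.091, 0.002, -0.0]
contact_force: [0.1, 1.6, 6.0]
opening: 0.46
shift [  26.7 -241.5 -225.1] [-0.   -0.02  1.81] z [0.5232 0.0979 0.0549] t 7.125
[0.054  1.6464 6.0114]
```

```bash
python3 -m crank '[[0,[0,0,-50],[0,0,0]],[0,[0,0,-110],[0,0,0.9]],[0,[10,-20,-170],[0,0,1.81]],[0,[20,-80,-225],[0,0,1.81]],[0,[30,-140,-225],[0,0,1.81]],[0,[40,-200,-225],[0,0,1.81]],[0,[60,-240,-225],[0,0,1.81]],[0,[60,-240,-225],[0,0,1.81]]]'; python3 - <<'E'
from h import *
f=grab_frame("wrist");cv2.imwrite("pics/w5.png",f["pixels"]);f=grab_frame("side");cv2.imwrite("pics/s5.png",f["pixels"])
R=down(-90-7.65)
rel([.594,.328,.26],R=R);rel([.594,.328,.1715],R=R);print(observe()["opening"])
E
```

```text
clock: 8.12
position: [0.5369, 0.3481, 0.2773]
ee_rot: [0.998, -0.065, -0.0, -0.0]
contact_force: [-0.4, 0.2, -1.5]
opening: 0.457
shift [58.5  8.9 17.7] [0.01 0.   0.  ] z [0.5372 0.3446 0.2778] t 8.225
shift [ 58.6   8.8 106.2] [0.01 0.   0.  ] z [0.5372 0.3446 0.2778] t 8.225
0.4559559399482008
```

View pics/w5.png

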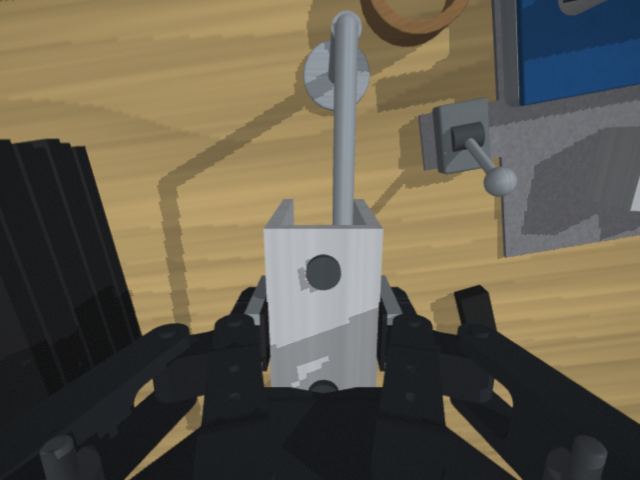

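View pics/s5.png

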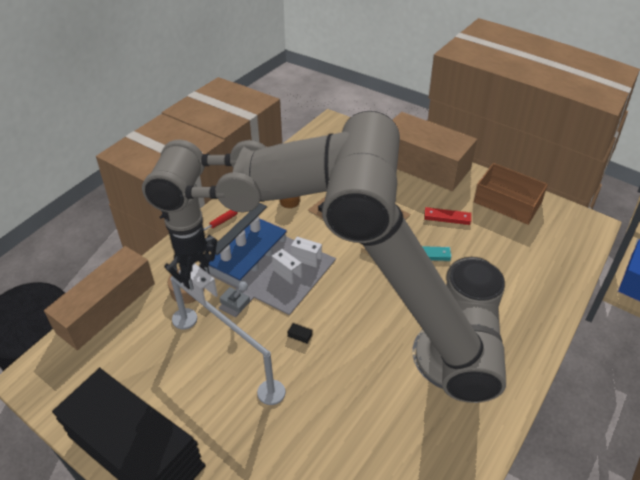

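```bash
python3 -m crank '[[0,[58,9,0],[0,0,0]],[0,[58,9,0],[0,0,0]],[0,[58,9,20],[0,0,0]],[0,[58,9,50],[0,0,0]],[0,[58,9,50],[0,0,0]]]'; python3 - <<'E'
from h import *
f=grab_frame("wrist");cv2.imwrite("pics/w6.png",f["pixels"])
R=down(-90-7.65)
rel([.594,.328,.26],R=R);rel([.594,.328,.1715],R=R);print(observe()["opening"])
E
```

```text
clock: 8.85
position: [0.5925, 0.3261, 0.2263]
ee_rot: [0.998, -0.068, -0.002, 0.001]
contact_force: [-0.0, 0.2, -1.8]
opening: 0.458
shift [  0.4  -1.4 -31.7] [ 0.01  0.01 -0.01] z [0.5934 0.3266 0.2283] t 8.9
shift [ 0.5 -1.5 56.8] [ 0.01  0.01 -0.01] z [0.5934 0.3266 0.2283] t 8.9
0.45721237357745964
```

View pics/w6.png

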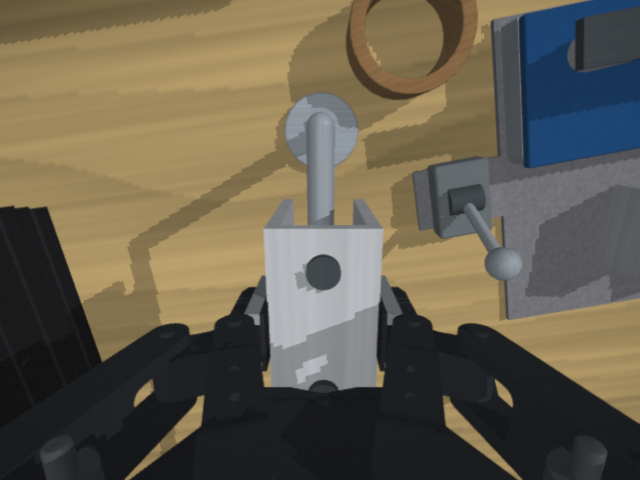

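```bash
python3 -m crank '[[0,[0,-1,25],[0,0,0]],[0,[0,-1,45],[0,0,0]],[0,[0,-1,55],[0,0,0]],[0,[0,-1,55],[0,0,0]]]'; python3 -c "
from h import *
print(observe()['position'],observe()['contact_force'])"
```

```text
clock: 9.4
position: [0.5942, 0.3285, 0.174]
ee_rot: [0.998, -0.067, 0.0, -0.0]
contact_force: [-0.3, 0.3, -1.1]
opening: 0.458
[0.5942 0.3285 0.174 ] [-0.3189  0.2753 -1.103 ]
```

```bash
python3 -m crank '[[0,[0,0,2],[0,0,0]],[0.62,[0,0,2],[0,0,0]],[0.62,[0,0,2],[0,0,0]],[0.62,[0,0,-20],[0,0,0]],[0.62,[0,0,-60],[0,0,0]],[0.62,[0,0,-100],[0,0,0]],[0.62,[0,0,-100],[0,0,0]]]'; python3 - <<'E'
from h import *
f=grab_frame("wrist");cv2.imwrite("pics/w7.png",f["pixels"])
R=down(-90-9.74)
rel([.5337,.0241,.28],R=R);rel([.5337,.0241,.13],R=R);rel([.5337,.0241,.052],R=R);print(observe()["opening"])
E
```

```text
clock: 10.28
position: [0.5954, 0.3293, 0.278]
ee_rot: [0.998, -0.067, 0.004, -0.002]
contact_force: [0.4, -0.2, -0.2]
opening: 0.62
shift [-19.5 310.2  -5.4] [-0.01 -0.02  0.2 ] z [0.5946 0.3289 0.2753] t 10.325
shift [-20.  310.5 144.6] [-0.01 -0.02  0.2 ] z [0.5946 0.3289 0.2753] t 10.325
shift [-20.3 310.6 222.6] [-0.01 -0.02  0.2 ] z [0.5946 0.3289 0.2753] t 10.325
0.6258145537454023
```

View pics/w7.png

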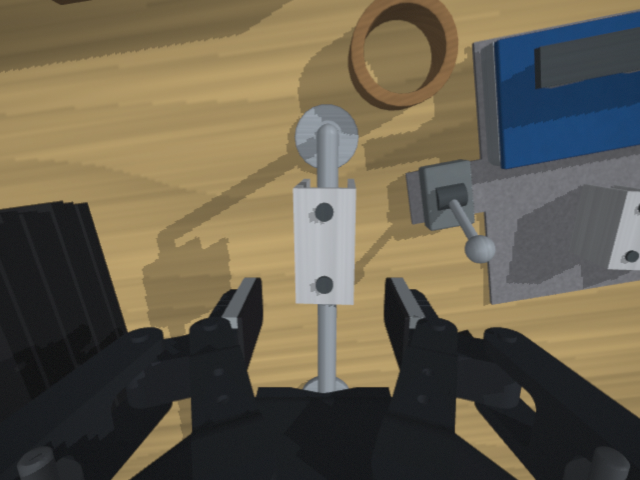

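```bash
python3 -m crank '[[0.62,[-5,60,-5],[0,0,0.2]],[0.62,[-10,120,-5],[0,0,0.2]],[0.62,[-15,180,0],[0,0,0.2]],[0.62,[-20,240,40],[0,0,0.2]],[0.62,[-20,290,80],[0,0,0.2]],[0.62,[-20,310,130],[0,0,0.2]],[0.62,[-20,310,145],[0,0,0.2]],[0.62,[-20,310,145],[0,0,0.2]]]'; python3 - <<'E'
from h import *
f=grab_frame("wrist");cv2.imwrite("pics/w8.png",f["pixels"])
R=down(-90-9.74)
rel([.5337,.0241,.13],R=R);rel([.5337,.0241,.052],R=R)
E
```

```text
clock: 11.32
position: [0.5311, 0.0238, 0.1261]
ee_rot: [0.996, -0.085, -0.003, -0.0]
contact_force: [0.6, -0.1, 0.5]
opening: 0.621
shift [ 1.5 -0.2 -2.5] [0.   0.01 0.  ] z [0.5322 0.0241 0.1275] t 11.375
shift [ 1.7 -0.2 75.5] [0.   0.01 0.  ] z [0.5322 0.0241 0.1275] t 11.375
```

View pics/w8.png

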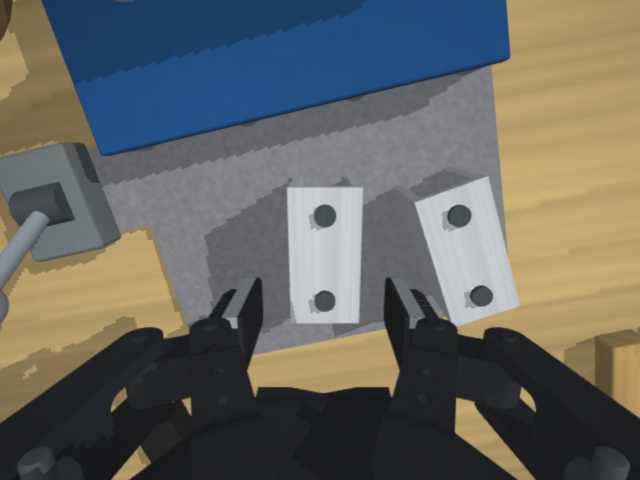

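```bash
python3 -m crank '[[0.6,[1,0,30],[0,0,0]],[0.6,[1,0,60],[0,0,0]],[0.6,[1,0,76],[0,0,0]],[0.6,[1,0,76],[0,0,0]],[0,[1,0,76],[0,0,0]],[0,[1,0,76],[0,0,0]],[0,[1,0,76],[0,0,0]],[0,[1,0,76],[0,0,0]]]'; python3 -c "
from h import *
rel([.505,.3401,.28],R=down(-90-7.65));print(observe()['contact_force'])"
```

```text
clock: 12.38
position: [0.5345, 0.0239, 0.0534]
ee_rot: [0.996, -0.085, 0.001, 0.0]
contact_force: [0.5, 0.2, 6.3]
opening: 0.461
shift [ -81.8 -306.7 -226.7] [-0.   -0.01 -0.21] z [0.5345 0.0239 0.0534] t 12.375
[0.5104 0.1926 6.2986]
```

```bash
python3 -m crank '[[0,[0,0,-50],[0,0,0]],[0,[0,0,-110],[0,0,0]],[0,[-10,-40,-160],[0,0,-0.21]],[0,[-30,-100,-190],[0,0,-0.21]],[0,[-50,-160,-220],[0,0,-0.21]],[0,[-65,-220,-227],[0,0,-0.21]],[0,[-82,-275,-227],[0,0,-0.21]],[0,[-82,-306,-227],[0,0,-0.21]]]'; python3 -m crank '[[0,[0,0,0],[0,0,0]],[0,[0,0,0],[0,0,0]]]'; python3 - <<'E'
from h import *
f=grab_frame("wrist");cv2.imwrite("pics/w9.png",f["pixels"])
R=down(-90-7.65)
rel([.505,.3401,.28],R=R);rel([.505,.3401,.171],R=R);print(observe()["opening"])
E
```

```text
clock: 13.38
position: [0.5032, 0.3421, 0.2797]
ee_rot: [0.998, -0.065, 0.0, -0.0]
contact_force: [0.7, 0.0, -1.2]
opening: 0.461
clock: 13.62
position: [0.5042, 0.3388, 0.2788]
ee_rot: [0.998, -0.066, -0.0, 0.001]
contact_force: [-0.6, 0.4, -0.6]
opening: 0.461
shift [ 0.3 -1.8 -1. ] [0.01 0.   0.  ] z [0.5044 0.3384 0.279 ] t 13.675
shift [  0.4  -1.9 108. ] [0.01 0.   0.  ] z [0.5044 0.3384 0.279 ] t 13.675
0.4596854537269874
```

View pics/w9.png

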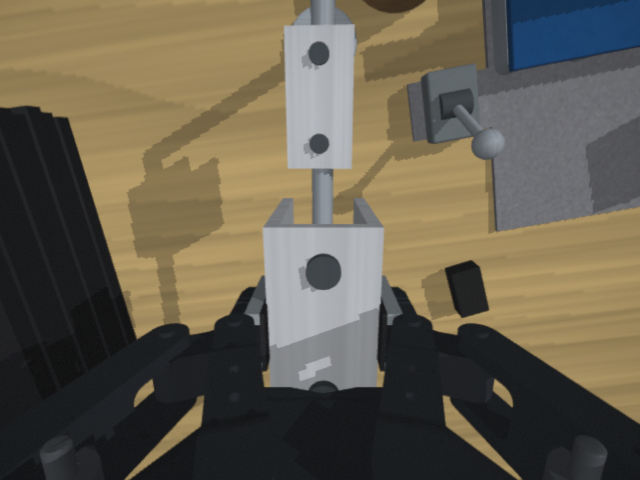

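```bash
python3 -m crank '[[0,[0,-1,40],[0,0,0]],[0,[0,-1,75],[0,0,0]],[0,[0,-1,95],[0,0,0]],[0,[0,-1,107],[0,0,0]],[0,[0,-1,107],[0,0,0]]]'; python3 -m crank '[[0,[0,0,1],[0,0,0]],[0.62,[0,0,1],[0,0,0]],[0.62,[0,0,1],[0,0,0]],[0.62,[0,0,-20],[0,0,0]],[0.62,[0,0,-60],[0,0,0]],[0.62,[0,0,-100],[0,0,0]],[0.62,[0,0,-100],[0,0,0]]]'; python3 - <<'E'
from h import *
f=grab_frame("wrist");cv2.imwrite("pics/w10.png",f["pixels"])
R=down(-90+10.79)
rel([.5216,-.0551,.28],R=R);rel([.5216,-.0551,.13],R=R)
E
```

```text
clock: 14.3
position: [0.5047, 0.3395, 0.172]
ee_rot: [0.998, -0.067, -0.0, 0.0]
contact_force: [0.4, 0.8, -0.8]
opening: 0.458
clock: 15.18
position: [0.5059, 0.3412, 0.2765]
ee_rot: [0.998, -0.066, 0.004, -0.002]
contact_force: [0.1, 0.5, -0.8]
opening: 0.623
shift [ 68.7 390.1  -6.5] [-0.01 -0.02 -1.84] z [0.505  0.3407 0.2741] t 15.225
shift [ 68.3 390.5 143.5] [-0.01 -0.02 -1.84] z [0.505  0.3407 0.2741] t 15.225
```

View pics/w10.png

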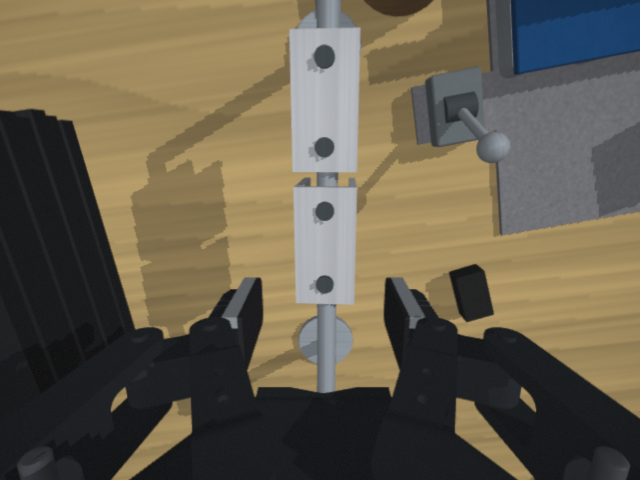

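```bash
python3 -m crank '[[0.62,[10,60,-5],[0,0,-0.5]],[0.62,[20,120,-5],[0,0,-1]],[0.62,[30,180,0],[0,0,-1.5]],[0.62,[45,240,30],[0,0,-1.84]],[0.62,[55,300,60],[0,0,-1.84]],[0.62,[65,350,100],[0,0,-1.84]],[0.62,[68,390,140],[0,0,-1.84]],[0.62,[68,390,143],[0,0,-1.84]]]';python3 -m crank '[[0.62,[0,0,0],[0,0,0]],[0.62,[0,0,0],[0,0,0]]]'; python3 - <<'E'
from h import *
f=grab_frame("wrist");cv2.imwrite("pics/w11.png",f["pixels"])
R=down(-90+10.79)
rel([.5216,-.0551,.13],R=R);rel([.5216,-.0551,.052],R=R)
E
```

```text
clock: 16.23
position: [0.5178, -0.0571, 0.1256]
ee_rot: [0.996, 0.092, -0.004, -0.001]
contact_force: [-0.9, 0.6, 0.3]
opening: 0.622
clock: 16.48
position: [0.521, -0.0541, 0.1303]
ee_rot: [0.995, 0.095, 0.001, 0.0]
contact_force: [-0.3, -0.8, 0.2]
opening: 0.619
shift [0.3 1.1 0.4] [ 0.   -0.01  0.01] z [ 0.5211 -0.0541  0.1304] t 16.525
shift [ 0.1  1.1 78.4] [ 0.   -0.01  0.01] z [ 0.5211 -0.0541  0.1304] t 16.525
```

View pics/w11.png

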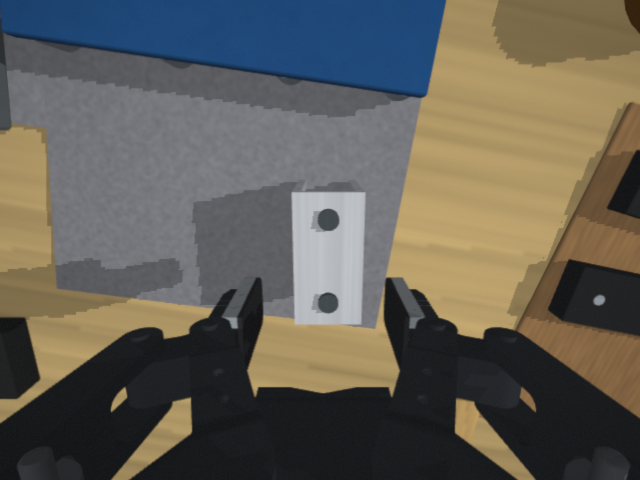

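```bash
python3 -m crank '[[0.62,[0,1,30],[0,0,0]],[0.62,[0,1.5,60],[0,0,0]],[0.62,[0,1.5,78],[0,0,0]],[0.62,[0,1.5,78],[0,0,0]],[0,[0,1.5,78],[0,0,0]],[0,[0,1.5,78],[0,0,0]],[0,[0,1.5,78],[0,0,0]],[0,[0,1.5,78],[0,0,0]]]'; python3 -c "
from h import *
rel([.4158,.3521,.28],R=down(-90-7.65));print(observe()['contact_force'])"
```

```text
clock: 17.52
position: [0.5216, -0.0566, 0.0526]
ee_rot: [0.996, 0.094, 0.001, 0.0]
contact_force: [0.4, 2.4, 7.4]
opening: 0.459
shift [ -26.8 -421.1 -227.8] [ 0.   -0.02  1.84] z [ 0.5216 -0.0566  0.0526] t 17.525
[0.4379 2.4491 7.3912]
```

```bash
python3 -m crank '[[0,[0,0,-50],[0,0,0]],[0,[0,0,-110],[0,0,0]],[0,[-3,-40,-160],[0,0,0.5]],[0,[-6,-95,-190],[0,0,1]],[0,[-9,-150,-220],[0,0,1.5]],[0,[-12,-210,-228],[0,0,1.84]],[0,[-17,-270,-228],[0,0,1.84]],[0,[-22,-330,-228],[0,0,1.84]]]'; python3 -m crank '[[0,[0,-60,0],[0,0,0]],[0,[-5,-91,0],[0,0,0]],[0,[-5,-91,0],[0,0,0]],[0,[-5,-91,0],[0,0,0]]]'; python3 - <<'E'
from h import *
f=grab_frame("wrist");cv2.imwrite("pics/w12.png",f["pixels"])
R=down(-90-7.65)
rel([.4158,.3521,.28],R=R);rel([.4158,.3521,.1695],R=R);print(observe()["opening"])
E
```

```text
clock: 18.52
position: [0.4363, 0.265, 0.2797]
ee_rot: [0.998, -0.066, 0.0, -0.0]
contact_force: [1.6, 0.4, -1.3]
opening: 0.46
clock: 19.02
position: [0.4441, 0.3536, 0.2791]
ee_rot: [0.998, -0.066, -0.0, 0.0]
contact_force: [-0.1, 0.1, -0.6]
opening: 0.459
shift [-28.1   4.9  -0.7] [0. 0. 0.] z [0.4443 0.3533 0.2793] t 19.075
shift [-28.1   4.9 109.8] [0. 0. 0.] z [0.4443 0.3533 0.2793] t 19.075
0.4584267187348997
```

View pics/w12.png

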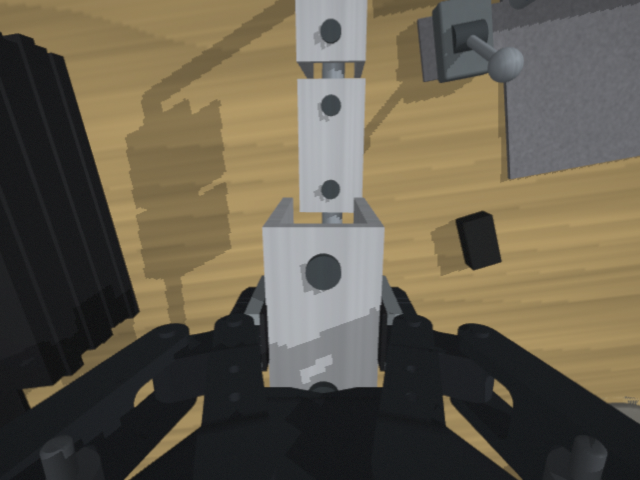

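```bash
python3 -m crank '[[0,[-28,5,0],[0,0,0]],[0,[-28,5,0],[0,0,0]],[0,[-28,5,40],[0,0,0]],[0,[-28,5,40],[0,0,0]]]'; python3 - <<'E'
from h import *
f=grab_frame("wrist");cv2.imwrite("pics/w13.png",f["pixels"])
R=down(-90-7.65)
rel([.4158,.3521,.1695],R=R);print(observe()["opening"])
E
```

```text
clock: 19.58
position: [0.4152, 0.3514, 0.2372]
ee_rot: [0.998, -0.067, -0.002, 0.002]
contact_force: [-0.2, -0.7, -1.1]
opening: 0.458
shift [-0.2 -0.1 69.5] [ 0.01  0.01 -0.  ] z [0.4161 0.3521 0.239 ] t 19.625
0.4573810926016207
```

View pics/w13.png

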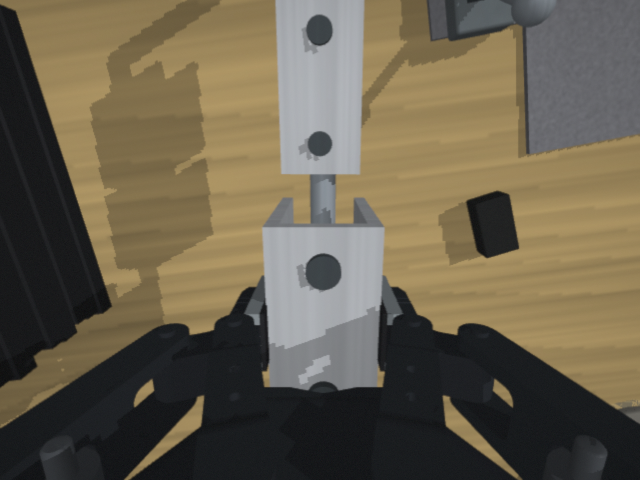

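```bash
python3 -m crank '[[0,[0,0,30],[0,0,0]],[0,[0,0,50],[0,0,0]],[0,[0,0,68],[0,0,0]],[0,[0,0,68],[0,0,0]],[0,[0,0,68],[0,0,0]]]'; python3 -m crank '[[0,[0,0,1],[0,0,0]],[0.62,[0,0,1],[0,0,0]],[0.62,[0,0,1],[0,0,0]],[0.62,[0,0,-20],[0,0,0]],[0.62,[0,0,-60],[0,0,0]],[0.62,[0,0,-110],[0,0,0]],[0.62,[0,0,-110],[0,0,0]]]'; python3 - <<'E'
from h import *
f=grab_frame("wrist");cv2.imwrite("pics/w14.png",f["pixels"])
f=grab_frame("top");cv2.imwrite("pics/t14.png",f["pixels"]);np.savez("t14.npz",**f)
print(observe())
E
```

```text
clock: 20.25
position: [0.4169, 0.3533, 0.1729]
ee_rot: [0.998, -0.066, 0.001, -0.001]
contact_force: [-0.6, -0.3, -0.4]
opening: 0.46
clock: 21.12
position: [0.4173, 0.354, 0.2857]
ee_rot: [0.998, -0.066, 0.004, -0.003]
contact_force: [-0.8, 0.3, -0.3]
opening: 0.621
{'clock': 21.225, 'joint_pos': array([ 0.5634,  0.3574,  1.4139, -0.0001,  1.3695,  2.2668]), 'dq': array([-0.0002,  0.0258,  0.0318, -0.001 , -0.0035, -0.0001]), 'tau': array([  0.0402, -46.9282, -26.8696,   0.0013,   0.0138,  -0.0001]), 'position': array([0.4158, 0.353 , 0.2814]), 'ee_rot': array([ 0.9978, -0.0662,  0.0003, -0.0002]), 'contact_force': array([-0.2809, -0.7638, -0.5289]), 'ft_torque': array([-0.012 ,  0.0437,  0.021 ]), 'opening': 0.6186938623669229}
```

View pics/w14.png

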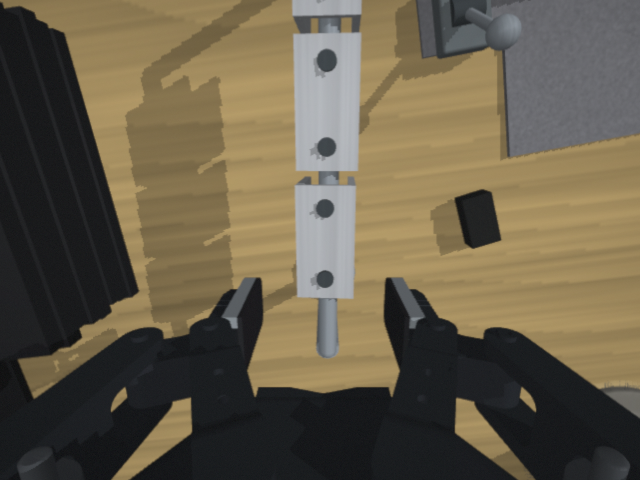

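View pics/t14.png

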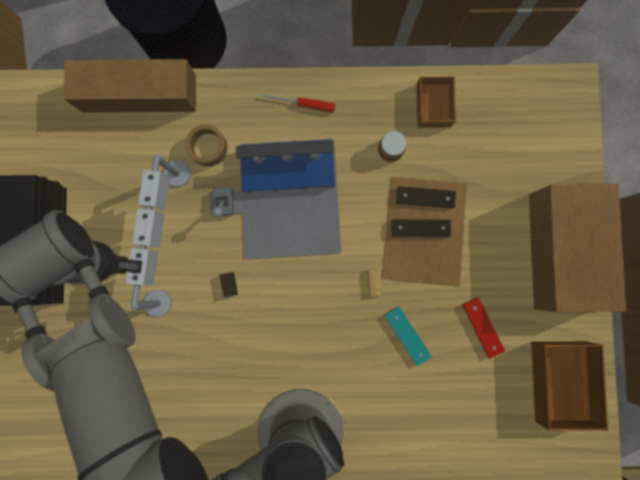

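```bash
python3 - <<'E'
from h import *
rel([.52,-.02,.33],R=down(-90+45)); rel([.50,-.38,.30],R=down(-90+85))
E
```

```text
shift [152.6 355.9 -48.6] [-0.   -0.   -5.26] z [0.4158 0.353  0.2814] t 21.225
shift [180.4 715.4 -18.7] [ 0.   -0.   -9.26] z [0.4158 0.353  0.2814] t 21.225
```

```bash
python3 -m crank '[[0.62,[25,50,-48],[0,0,0]],[0.62,[50,105,-48],[0,0,-0.7]],[0.62,[75,160,-48],[0,0,-1.5]],[0.62,[100,215,-48],[0,0,-2.3]],[0.62,[125,270,-48],[0,0,-3.1]],[0.62,[145,325,-48],[0,0,-3.9]],[0.62,[155,385,-40],[0,0,-4.7]],[0.62,[165,445,-30],[0,0,-5.5]]]'; python3 - <<'E'
from h import *
rel([.50,-.38,.30],R=down(-90+85))
E
```

```text
clock: 22.22
position: [0.5201, -0.1117, 0.3095]
ee_rot: [0.915, 0.404, -0.001, -0.001]
contact_force: [1.2, 0.8, 0.5]
opening: 0.621
shift [-211.8  165.9    9.3] [-0.01  0.   -3.73] z [ 0.5201 -0.1117  0.3095] t 22.225
```

```bash
python3 -m crank '[[0.62,[-45,35,5],[0,0,-0.9]],[0.62,[-90,70,9],[0,0,-1.8]],[0.62,[-135,105,9],[0,0,-2.7]],[0.62,[-180,140,9],[0,0,-3.4]],[0.62,[-212,166,9],[0,0,-3.73]],[0.62,[-212,166,9],[0,0,-3.73]],[0.62,[-212,166,9],[0,0,-3.73]]]'; cat >> h.py <<'E'
def panels(f,show=True,zt=.022):
    im=f["pixels"];W=cloud(f)
    m=(im.max(-1)<80)&(W[...,2]>zt-.008)&(W[...,2]<zt+.008)&(W[...,1]<-.18)&(W[...,1]>-.55)&(W[...,0]>.38)
    n,l,st,ce=cv2.connectedComponentsWithStats(cv2.morphologyEx(m.astype(np.uint8),cv2.MORPH_OPEN,np.ones((3,3))))
    for i in range(1,n):
        if st[i,4]<400: continue
        P=W[l==i];P=P[P[:,2]>zt-.004];(c,s,a)=rect(P)
        print("panel px",ce[i].round(),"c",np.array(c).round(1),"size",np.array(s).round(1),"long ang",round(a if s[0]>s[1] else a+90,2) ,"z",np.median(P[:,2]).round(4))
E
python3 - <<'E'
from h import *
f=grab_frame("wrist");np.savez("w15.npz",**f);cv2.imwrite("pics/w15.png",f["pixels"]);panels(f);print(observe()["position"])
f=grab_frame("top");panels(f);cv2.imwrite("pics/t15.png",f["pixels"])
E
```

```text
clock: 23.1
position: [0.4991, -0.3776, 0.3008]
ee_rot: [0.739, 0.673, 0.0, -0.001]
contact_force: [-0.0, 0.1, 0.5]
opening: 0.617
panel px [330. 138.] c [ 513.  -314.8] size [149.7  43.2] long ang 88.8 z 0.0218
panel px [401. 144.] c [ 592.8 -329.4] size [147.9  44.5] long ang 84.5 z 0.0219
panel px [569. 158.] c [ 781.3 -358.7] size [86.1  3.1] long ang 89.64 z 0.024
[ 0.4993 -0.3772  0.3014]
panel px [425. 197.] c [ 592.9 -326.5] size [149.4  45. ] long ang 84.0 z 0.0223
panel px [419. 228.] c [ 512.6 -312.1] size [147.6  42.2] long ang 89.32 z 0.0225
```

View pics/w15.png

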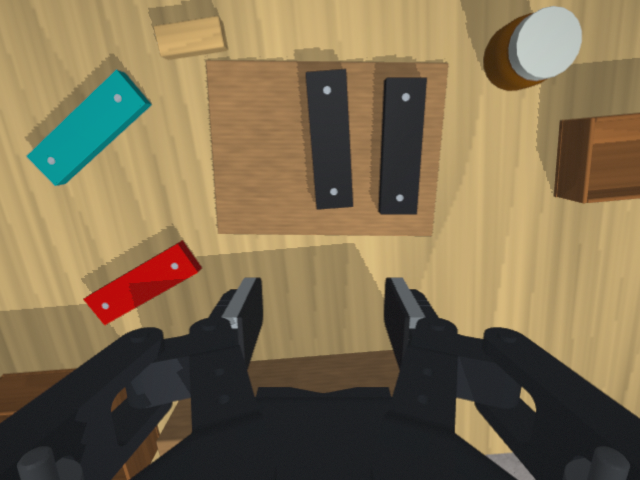

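```bash
python3 - <<'E'
from h import *
R=down(-90+88.8)
rel([.512,-.367,.10],R=R);rel([.512,-.367,.027],R=R)
E
```

```text
shift [ 10.9  11.7 201.9] [-0.   -0.01 -0.4 ] z [ 0.4995 -0.377   0.3019] t 23.2
shift [ 10.9  11.7 274.9] [-0.   -0.01 -0.4 ] z [ 0.4995 -0.377   0.3019] t 23.2
```

```bash
python3 -m crank '[[0.62,[11,12,60],[0,0,-0.4]],[0.62,[11,12,120],[0,0,-0.4]],[0.62,[11,12,180],[0,0,-0.4]],[0.62,[11,12,202],[0,0,-0.4]],[0.62,[11,12,202],[0,0,-0.4]],[0.62,[11,12,202],[0,0,-0.4]]]'; python3 - <<'E'
from h import *
f=grab_frame("wrist");cv2.imwrite("pics/w16.png",f["pixels"]);panels(f)
R=down(-90+88.8)
rel([.512,-.367,.027],R=R)
E
```

```text
clock: 23.95
position: [0.5133, -0.3685, 0.1021]
ee_rot: [0.715, 0.699, 0.0, 0.001]
contact_force: [-0.1, 0.2, 0.3]
opening: 0.62
panel px [319. 145.] c [ 512.9 -314.6] size [149.3  43.5] long ang 88.75 z 0.0218
panel px [457. 167.] c [ 592.6 -329.5] size [149.2  44.6] long ang 84.42 z 0.0219
shift [ 1.9 -1.5 75.4] [ 0.02  0.01 -0.01] z [ 0.5133 -0.3688  0.1024] t 24.0
```

View pics/w16.png

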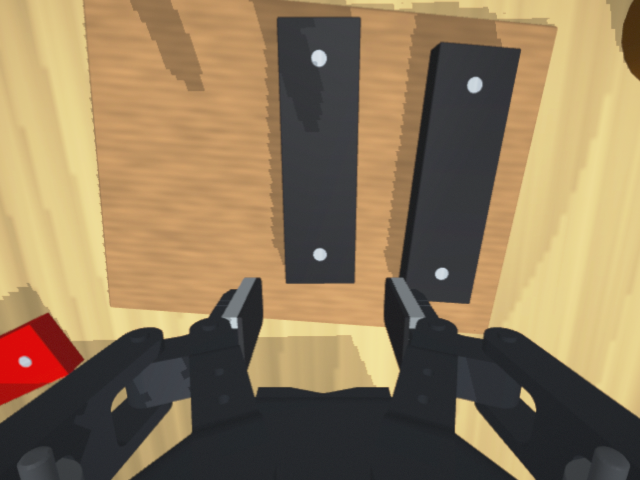

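```bash
python3 -m crank '[[0.62,[2,-1,30],[0,0,0]],[0.62,[2,-1,55],[0,0,0]],[0.62,[2,-1,74],[0,0,0]],[0.62,[2,-1,74],[0,0,0]],[0,[2,-1,74],[0,0,0]],[0,[2,-1,74],[0,0,0]],[0,[2,-1,74],[0,0,0]],[0,[2,-1,74],[0,0,0]]]'
```

```text
clock: 25.0
position: [0.5119, -0.3671, 0.0275]
ee_rot: [0.715, 0.699, 0.0, 0.001]
contact_force: [-0.2, 0.3, 5.5]
opening: 0.498
```

```bash
python3 -m crank '[[0,[0,0,-40],[0,0,0]],[0,[0,0,-100],[0,0,0]],[0,[0,0,-110],[0,0,0]]]'; python3 - <<'E'
from h import *
f=grab_frame("wrist");cv2.imwrite("pics/w17.png",f["pixels"])
o=observe();print(o["position"],o["opening"],o["contact_force"])
rel(wd(-.14,0,.13),R=down(-90+YAW))
E
```

```text
clock: 25.38
position: [0.5129, -0.3679, 0.1409]
ee_rot: [0.715, 0.699, 0.0, 0.004]
contact_force: [0.1, 0.1, -2.3]
opening: 0.5
[ 0.5124 -0.3674  0.1399] 0.49423101493196714 [-0.321   0.1209 -1.6749]
shift [384.4 -45.4   8.2] [ 0.04 -0.    8.58] z [ 0.5124 -0.3674  0.1399] t 25.425
```

View pics/w17.png

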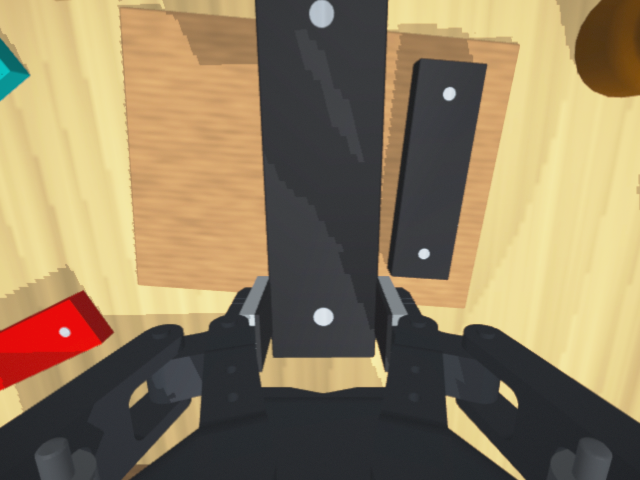

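```bash
python3 -m crank '[[0,[40,-10,0],[0,0,1]],[0,[80,-20,0],[0,0,2]],[0,[120,-30,0],[0,0,3]],[0,[160,-40,0],[0,0,4]],[0,[210,-45,0],[0,0,5]],[0,[260,-45,0],[0,0,6]],[0,[310,-45,0],[0,0,7]],[0,[350,-45,0],[0,0,8]]]';  python3 - <<'E'
from h import *
rel(wd(-.14,0,.13),R=down(-90+YAW))
E
```

```text
clock: 26.42
position: [0.4728, -0.0135, 0.1347]
ee_rot: [0.997, 0.073, -0.002, -0.0]
contact_force: [-0.4, -0.6, -1.5]
opening: 0.49
shift [  7.5 -30.6   4.7] [-0.01  0.02  0.55] z [ 0.4728 -0.0135  0.1347] t 26.425
```

```bash
python3 -m crank '[[0,[6,-25,4],[0,0,0.55]],[0,[6,-30,4],[0,0,0.55]],[0,[6,-30,4],[0,0,0.55]],[0,[6,-30,4],[0,0,0.55]]]';  python3 - <<'E'
from h import *
rel(wd(-.14,0,.13),R=down(-90+YAW))
f=grab_frame("wrist");cv2.imwrite("pics/w18.png",f["pixels"]);np.savez("w18.npz",**f)
rel(wd(-.14,0,.032),R=down(-90+YAW))
# panel axis vs fixture: fit panel edges
W=cloud(f);F=fx(W.reshape(-1,3)).reshape(W.shape);im=f["pixels"]
m=(im.max(-1)<90)&(F[...,2]>.10)&(F[...,2]<.15)&(abs(F[...,1])<.04);m[340:]=0
P=F[m];P=P[P[:,0]>-.12];print(rect(P),np.percentile(P[:,2],[5,50,95]))
for a,b in((-.12,-.1),(-.1,-.05),(-.05,-.02)):
    k=(P[:,0]>a)&(P[:,0]<b);print(np.percentile(P[k],[1,50,99],axis=0)*1000)
E
```

```text
clock: 26.92
position: [0.4755, 0.0141, 0.132]
ee_rot: [1.0, 0.028, -0.0, 0.0]
contact_force: [-0.7, 0.5, -0.6]
opening: 0.497
shift [ 0.4 -3.7  2. ] [0.   0.   0.03] z [0.4755 0.0141 0.132 ] t 26.925
shift [  0.3  -3.7 100.1] [0.   0.   0.03] z [0.4756 0.0141 0.1321] t 26.975
((-74.41313171386719, -2.4031333923339844), (91.41098022460938, 43.93266296386719), 0.422933429479599) [0.125  0.1261 0.1272]
[[-119.7971  -23.9777  124.7832]
 [-109.6629   -2.9427  126.2191]
 [-100.1654   18.415   127.6207]]
[[-99.4109 -23.6716 124.6063]
 [-73.0764  -2.4232 126.1237]
 [-50.3998  18.7775 127.5757]]
[[-49.7863 -23.4087 124.4335]
 [-39.8855  -2.3054 126.0244]
 [-29.291   19.2512 127.6283]]
```

View pics/w18.png

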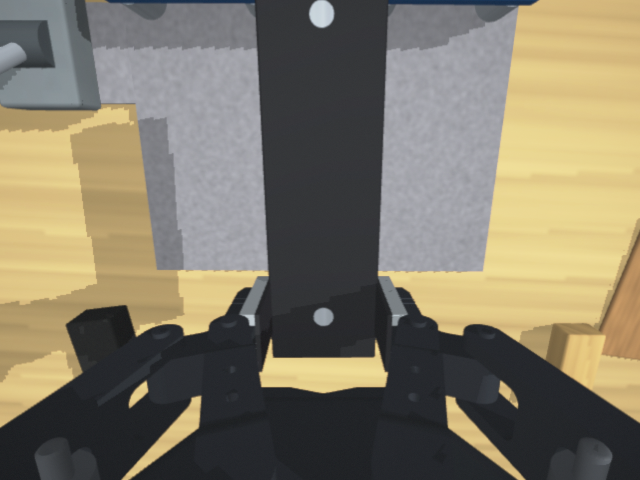

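```bash
python3 - <<'E'
from h import *
f=load("w18.npz");im=f["pixels"];hsv=cv2.cvtColor(im,cv2.COLOR_BGR2HSV)
S=cv2.GaussianBlur(hsv[...,1],(3,3),0)
for side in (1,-1):
    pts=[]
    for v in range(120,262,3):
        r=range(440,540) if side==1 else range(210,100,-1)
        for u in r:
            if all(S[v,u+side*k]>50 for k in range(4)): pts.append((u-side*.5,v));break
    P=onplane(f,pts,.006);Q=fx(P);print(side,len(Q),np.median(Q,0)*1000,(Q[::8]*1000).round(1)[:,:2].tolist())
E
```

```text
1 48 [-108.3707 -125.4394    6.    ] [[-60.1, -125.4], [-76.0, -125.5], [-92.4, -125.6], [-109.5, -125.1], [-127.1, -125.2], [-145.5, -125.4]]
-1 48 [-109.6163  124.0845    6.    ] [[-61.3, 124.0], [-77.2, 124.0], [-93.7, 124.1], [-110.7, 124.1], [-128.4, 124.2], [-146.7, 124.3]]
```

```bash
python3 -m crank '[[0,[0,-2,50],[0,0,0.04]],[0,[0,-2,85],[0,0,0.04]],[0,[0,-2,99],[0,0,0.04]],[0,[0,-2,99],[0,0,0.04]],[0,[0,-2,99],[0,0,0.04]]]';  python3 - <<'E'
from h import *
o=observe();print(fx(o["position"]),o["contact_force"])
f=grab_frame("wrist");cv2.imwrite("pics/w19.png",f["pixels"]);np.savez("w19.npz",**f)
W=cloud(f);F=fx(W.reshape(-1,3)).reshape(W.shape);im=f["pixels"]
m=(im.max(-1)<90)&(F[...,2]>.015)&(F[...,2]<.04)&(abs(F[...,1])<.04);m[340:]=0
P=F[m];P=P[P[:,0]>-.12]
print(np.percentile(P[:,2],[5,50,95]))
for a,b in((-.12,-.1),(-.1,-.05),(-.05,-.02),(-.02,0)):
    k=(P[:,0]>a)&(P[:,0]<b)
    if k.sum():print((np.percentile(P[k],[1,50,99],axis=0)*1000).round(1)[:,1])
E
```

```text
clock: 27.6
position: [0.4765, 0.0167, 0.0344]
ee_rot: [1.0, 0.024, 0.001, 0.0]
contact_force: [0.0, -0.7, -0.6]
opening: 0.494
[-0.1392 -0.0012  0.0344] [ 0.0167 -0.6608 -0.5822]
[0.0277 0.0287 0.0298]
[-21.7  -0.3  20.8]
[-21.6  -0.4  20.9]
[-21.6  -0.2  21. ]
```

View pics/w19.png

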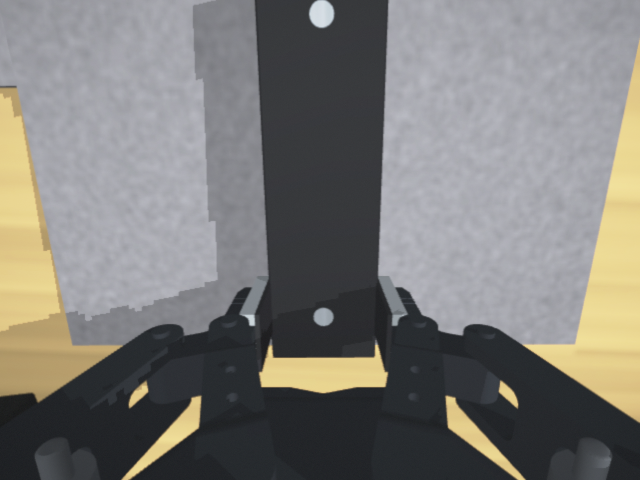

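```bash
python3 -m crank '[[0,[0,0,2],[0,0,0]],[0,[20,0,2],[0,0,0]],[0,[40,0,2],[0,0,0]],[0,[60,0,2],[0,0,0]],[0,[80,0,2],[0,0,0]],[0,[100,0,2],[0,0,0]],[0,[100,0,2],[0,0,0]]]';  python3 - <<'E'
from h import *
o=observe();print(fx(o["position"]),o["contact_force"],o["opening"])
E
```

```text
clock: 28.52
position: [0.5766, 0.0219, 0.0317]
ee_rot: [1.0, 0.025, 0.001, 0.0]
contact_force: [0.0, -0.7, -1.6]
opening: 0.497
[-0.039  -0.001   0.0317] [ 0.0007 -0.6541 -1.6345] 0.496915694273121
```

```bash
python3 -m crank '[[0,[10,0,0],[0,0,0]],[0,[18,0,0],[0,0,0]],[0,[22,0,0],[0,0,0]],[0,[25,0,0],[0,0,0]],[0,[25,0,0],[0,0,0]]]';  python3 - <<'E'
from h import *
o=observe();print(fx(o["position"]),o["contact_force"],o["opening"])
f=grab_frame("wrist");cv2.imwrite("pics/w20.png",f["pixels"]);np.savez("w20.npz",**f)
E
```

```text
clock: 29.15
position: [0.5982, 0.0232, 0.0305]
ee_rot: [1.0, 0.024, -0.003, -0.0]
contact_force: [-6.5, 0.3, 0.2]
opening: 0.495
[-0.0174 -0.0008  0.0305] [-6.5285  0.2975  0.1552] 0.49526102799003013
```

View pics/w20.png

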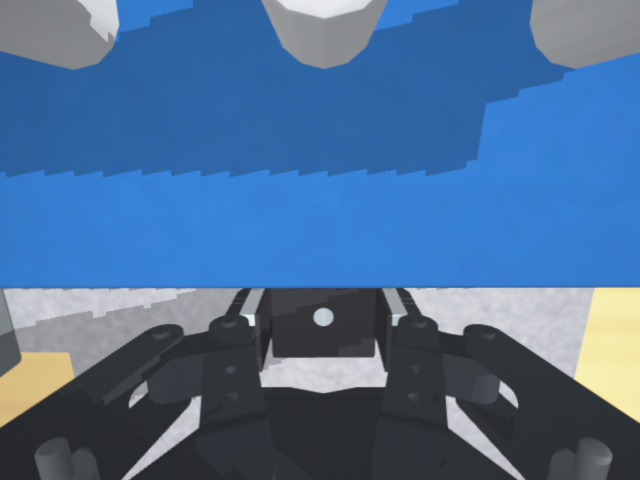

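```bash
python3 -m crank '[[0,[3,0,2],[0,0,0]],[0,[3,0,2],[0,0,0]],[0.6,[3,0,2],[0,0,0]],[0.6,[3,0,2],[0,0,0]],[0.6,[3,0,0],[0,0,0]],[0.6,[-20,0,-50],[0,0,0]],[0.6,[-60,0,-100],[0,0,0]],[0.6,[-60,0,-100],[0,0,0]]]';  python3 - <<'E'
from h import *
o=observe();print(fx(o["position"]),o["contact_force"],o["opening"])
f=grab_frame("wrist");cv2.imwrite("pics/w21.png",f["pixels"]);np.savez("w21.npz",**f)
W=cloud(f);F=fx(W.reshape(-1,3)).reshape(W.shape);im=f["pixels"]
m=(im.max(-1)<90)&(F[...,2]>.018)&(F[...,2]<.03)&(abs(F[...,1])<.04)&(F[...,0]<0.01)
P=F[m];print(len(P),np.percentile(P,[1,50,99],axis=0)*1000)
# precise: rear edge by plane .024
E
```

```text
clock: 30.2
position: [0.541, 0.0201, 0.1352]
ee_rot: [1.0, 0.024, 0.003, 0.0]
contact_force: [0.7, 0.0, 0.0]
opening: 0.596
[-0.0747 -0.001   0.1352] [0.6652 0.0405 0.0087] 0.596185444275833
3922 [[-40.0883 -21.4338  22.253 ]
 [-19.4935  -0.0083  23.7901]
 [ -0.4814  21.3879  25.4506]]
```

View pics/w21.png

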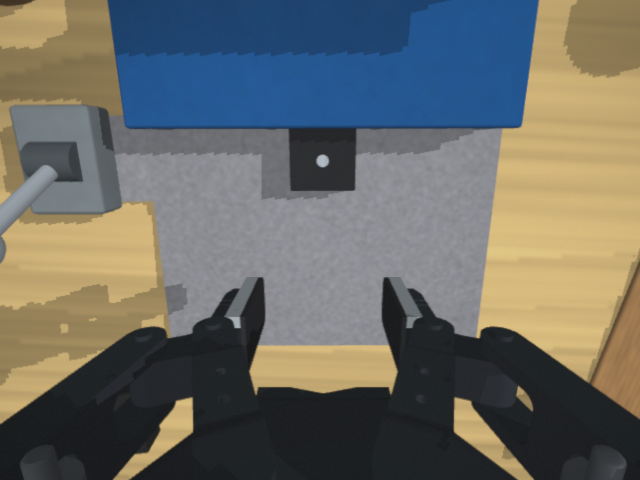

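```bash
python3 - <<'E'
from h import *
rel([.588,-.381,.20],R=down(-90+84.45))
E
```

```text
shift [ 27.5 403.  -66. ] [ 0.02 -0.02 -8.17] z [0.5412 0.0201 0.1336] t 30.25
```

```bash
python3 -m crank '[[0.62,[0,20,-50],[0,0,-0.8]],[0.62,[0,70,-66],[0,0,-1.7]],[0.62,[5,125,-66],[0,0,-2.6]],[0.62,[10,180,-66],[0,0,-3.6]],[0.62,[15,235,-66],[0,0,-4.6]],[0.62,[20,290,-66],[0,0,-5.6]],[0.62,[25,345,-66],[0,0,-6.6]],[0.62,[27,395,-66],[0,0,-7.6]]]'; python3 - <<'E'
from h import *
rel([.588,-.381,.12],R=down(-90+84.45))
E
```

```text
clock: 31.25
position: [0.5871, -0.3753, 0.1952]
ee_rot: [0.771, 0.637, -0.0, -0.001]
contact_force: [0.7, -0.1, 0.5]
opening: 0.618
shift [-5.5  2.  75.2] [-0.01 -0.   -0.53] z [ 0.5871 -0.3753  0.1952] t 31.25
```

```bash
python3 -m crank '[[0.62,[-6,2,30],[0,0,-0.53]],[0.62,[-6,2,60],[0,0,-0.53]],[0.62,[-6,2,75],[0,0,-0.53]],[0.62,[-6,2,75],[0,0,-0.53]],[0.62,[-6,2,75],[0,0,-0.53]]]'; python3 - <<'E'
from h import *
f=grab_frame("wrist");cv2.imwrite("pics/w22.png",f["pixels"]);panels(f)
rel([.588,-.381,.027],R=down(-90+84.45))
E
```

```text
clock: 31.88
position: [0.5883, -0.3796, 0.1235]
ee_rot: [0.742, 0.67, 0.0, 0.001]
contact_force: [0.3, 0.2, -0.7]
opening: 0.62
panel px [482.  25.] c [ 694.5 -259.3] size [ 5.1 30.5] long ang 119.35 z 0.0237
panel px [321. 152.] c [ 593.1 -329.6] size [149.7  43.7] long ang 84.48 z 0.0218
panel px [615. 178.] c [ 781.  -359.1] size [ 3.9 88. ] long ang 90.8 z 0.024
shift [-1.3 -0.4 96.8] [ 0.01  0.01 -0.03] z [ 0.5883 -0.3796  0.1238] t 31.925
```

View pics/w22.png

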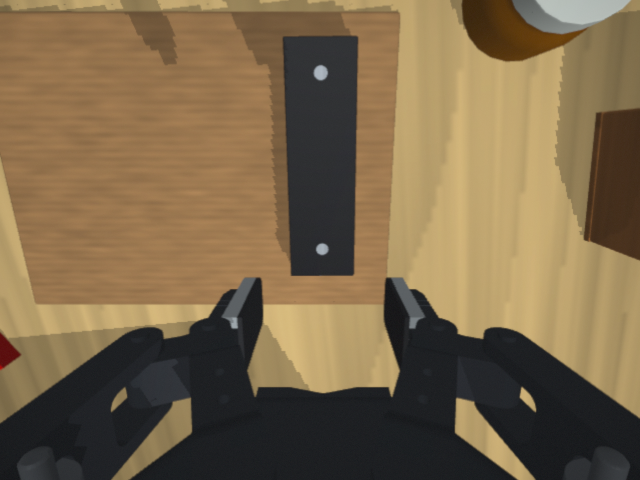

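```bash
python3 -m crank '[[0.62,[-1,0,40],[0,0,0]],[0.62,[-1,0,75],[0,0,0]],[0.62,[-1,0,95],[0,0,0]],[0.62,[-1,0,95],[0,0,0]],[0,[-1,0,95],[0,0,0]],[0,[-1,0,95],[0,0,0]],[0,[-1,0,95],[0,0,0]],[0,[-1,0,95],[0,0,0]]]'; python3 -m crank '[[0,[0,0,-50],[0,0,0]],[0,[0,0,-110],[0,0,0]],[0,[0,0,-120],[0,0,0]],[0,[0,0,-120],[0,0,0]]]'; python3 - <<'E'
from h import *
f=grab_frame("wrist");cv2.imwrite("pics/w23.png",f["pixels"])
rel(wd(-.14,-.073,.13),R=down(-90+YAW)); print(observe()["opening"])
E
```

```text
clock: 32.92
position: [0.5882, -0.3809, 0.0289]
ee_rot: [0.743, 0.67, 0.0, 0.001]
contact_force: [0.9, -0.6, 5.3]
opening: 0.496
clock: 33.42
position: [0.5874, -0.3803, 0.1478]
ee_rot: [0.743, 0.67, 0.0, 0.0]
contact_force: [0.0, 0.4, -1.0]
opening: 0.499
shift [ 312.  -140.2   16.6] [-0.01  0.    8.12] z [ 0.5868 -0.3798  0.146 ] t 33.475
0.49403712221174256
```

View pics/w23.png

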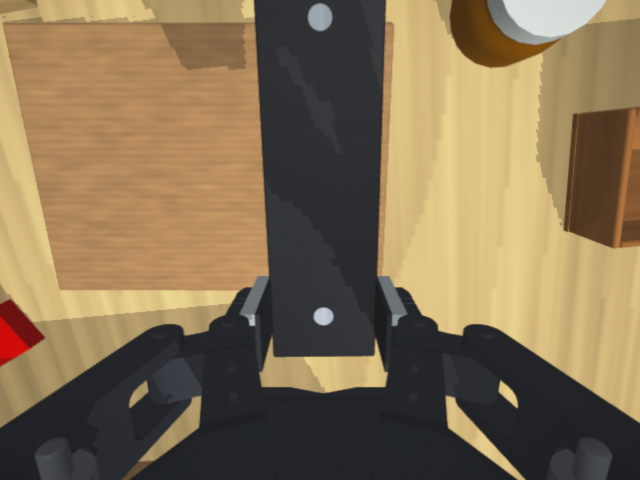

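```bash
python3 -m crank '[[0,[30,-40,0],[0,0,0.6]],[0,[60,-85,0],[0,0,1.5]],[0,[100,-125,0],[0,0,2.5]],[0,[150,-140,0],[0,0,3.5]],[0,[200,-140,0],[0,0,4.5]],[0,[250,-140,0],[0,0,5.5]],[0,[290,-140,0],[0,0,6.5]],[0,[312,-140,0],[0,0,7.5]]]'; python3 -m crank '[[0,[0,0,0],[0,0,0.6]],[0,[0,0,0],[0,0,0.6]],[0,[0,0,0],[0,0,0.6]]]'; python3 - <<'E'
from h import *
rel(wd(-.14,-.073,.13),R=down(-90+YAW)); print(observe()["opening"])
E
```

```text
clock: 34.48
position: [0.4788, -0.0532, 0.1453]
ee_rot: [0.997, 0.077, -0.002, -0.001]
contact_force: [0.2, -0.3, -0.1]
opening: 0.496
clock: 34.85
position: [0.4796, -0.0557, 0.1463]
ee_rot: [1.0, 0.028, -0.001, -0.0]
contact_force: [0.7, 0.2, -0.8]
opening: 0.498
shift [-0.2 -0.6 16.3] [-0.    0.01  0.03] z [ 0.4796 -0.0557  0.1463] t 34.85
0.4982792969756205
```

```bash
python3 -m crank '[[0,[0,-1,40],[0,0,0.04]],[0,[0,-1,80],[0,0,0.04]],[0,[0,-1,112],[0,0,0.04]],[0,[0,-1,112],[0,0,0.04]],[0,[0,-1,112],[0,0,0.04]]]'; cat >> h.py <<'E'
def lanecheck(f,yc,zlo,zhi):
    W=cloud(f);F=fx(W.reshape(-1,3)).reshape(W.shape);im=f["pixels"]
    m=(im.max(-1)<90)&(F[...,2]>zlo)&(F[...,2]<zhi)&(abs(F[...,1]-yc)<.04);m[340:]=0
    P=F[m];P=P[P[:,0]>-.12];print("z",np.percentile(P[:,2],[5,50,95]))
    for a,b in((-.12,-.1),(-.1,-.05),(-.05,-.02),(-.02,0)):
        k=(P[:,0]>a)&(P[:,0]<b)
        if k.sum()>50:print((np.percentile(P[k],[1,50,99],axis=0)*1000).round(1)[:,1])
    hsv=cv2.cvtColor(im,cv2.COLOR_BGR2HSV);S=cv2.GaussianBlur(hsv[...,1],(3,3),0)
    pts=[]
    for v in range(120,262,3):
        for u in range(400,630):
            if all(S[v,u+k]>50 for k in range(4)): pts.append((u-.5,v));break
    Q=fx(onplane(f,pts,.006));print("bed right",(np.median(Q,0)*1000).round(1),Q[:,1].std())
E
python3 - <<'E'
from h import *
o=observe();print(fx(o["position"]),o["contact_force"])
f=grab_frame("wrist");cv2.imwrite("pics/w24.png",f["pixels"]);lanecheck(f,-.072,.015,.045)
E
```

```text
clock: 35.48
position: [0.4806, -0.0549, 0.036]
ee_rot: [1.0, 0.024, 0.0, 0.0]
contact_force: [0.1, 0.7, -0.3]
opening: 0.499
[-0.1388 -0.0729  0.036 ] [ 0.0991  0.7348 -0.2982]
z [0.0293 0.0304 0.0316]
[-93.5 -72.1 -51. ]
[-93.5 -72.3 -51. ]
[-93.6 -72.3 -51. ]
bed right [ -93.7 -125.6    6. ] 0.00013113938390055173
```

View pics/w24.png

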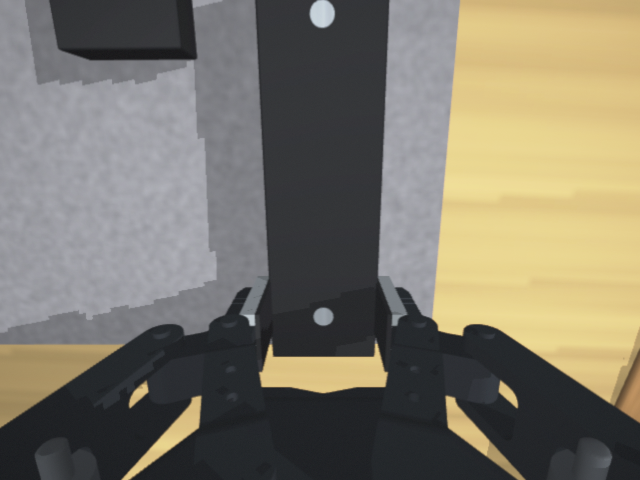

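```bash
python3 -m crank '[[0,[0,0,4],[0,0,0]],[0,[20,0,4],[0,0,0]],[0,[40,0,4],[0,0,0]],[0,[60,0,4],[0,0,0]],[0,[80,0,4],[0,0,0]],[0,[100,0,4],[0,0,0]],[0,[100,0,4],[0,0,0]]]'; python3 -m crank '[[0,[10,0,0],[0,0,0]],[0,[18,0,0],[0,0,0]],[0,[22,0,0],[0,0,0]],[0,[25,0,0],[0,0,0]],[0,[25,0,0],[0,0,0]]]';  python3 - <<'E'
from h import *
o=observe();print(fx(o["position"]),o["contact_force"],o["opening"])
E
```

```text
clock: 36.4
position: [0.5812, -0.0499, 0.0318]
ee_rot: [1.0, 0.024, 0.001, 0.0]
contact_force: [-1.2, -0.4, -1.5]
opening: 0.495
clock: 37.02
position: [0.6019, -0.0487, 0.0304]
ee_rot: [1.0, 0.024, -0.004, -0.0]
contact_force: [-10.7, -2.1, 2.1]
opening: 0.494
[-0.0173 -0.0729  0.0304] [-10.6931  -2.1      2.1368] 0.4941888259696964
```

```bash
python3 -m crank '[[0,[2,0,2],[0,0,0]],[0,[2,0,2],[0,0,0]],[0.6,[2,0,2],[0,0,0]],[0.6,[2,0,2],[0,0,0]],[0.6,[2,0,0],[0,0,0]],[0.6,[-20,0,-50],[0,0,0]],[0.6,[-60,-20,-110],[0,0,0]],[0.6,[-80,-50,-150],[0,0,0]]]';  python3 - <<'E'
from h import *
o=observe();print(fx(o["position"]),o["contact_force"],o["opening"])
f=grab_frame("wrist");cv2.imwrite("pics/w25.png",f["pixels"]);np.savez("w25.npz",**f)
W=cloud(f);F=fx(W.reshape(-1,3)).reshape(W.shape);im=f["pixels"]
for yc in (0,-.072):
    m=(im.max(-1)<90)&(F[...,2]>.018)&(F[...,2]<.03)&(abs(F[...,1]-yc)<.034)&(F[...,0]<0.01)
    P=F[m];print(len(P),np.percentile(P,[1,50,99],axis=0)*1000)
f=grab_frame("top");cv2.imwrite("pics/t25.png",f["pixels"])
f=grab_frame("side");cv2.imwrite("pics/s25.png",f["pixels"])
E
```

```text
clock: 38.02
position: [0.5235, -0.0042, 0.1804]
ee_rot: [1.0, 0.023, 0.0, 0.0]
contact_force: [0.7, -0.3, 1.1]
opening: 0.605
[-0.0933 -0.0244  0.1804] [ 0.7067 -0.3165  1.1274] 0.6046042179591713
2976 [[-39.6663 -21.228   21.9488]
 [-18.5125  -0.0074  23.7968]
 [  0.4407  21.0803  25.4683]]
3101 [[-39.954  -93.4318  21.7668]
 [-18.7228 -71.5032  23.7951]
 [  0.7161 -49.9751  25.5199]]
```

View pics/w25.png

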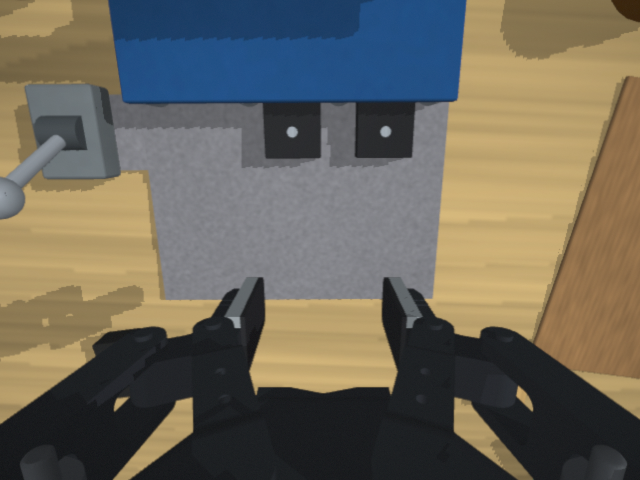

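View pics/t25.png

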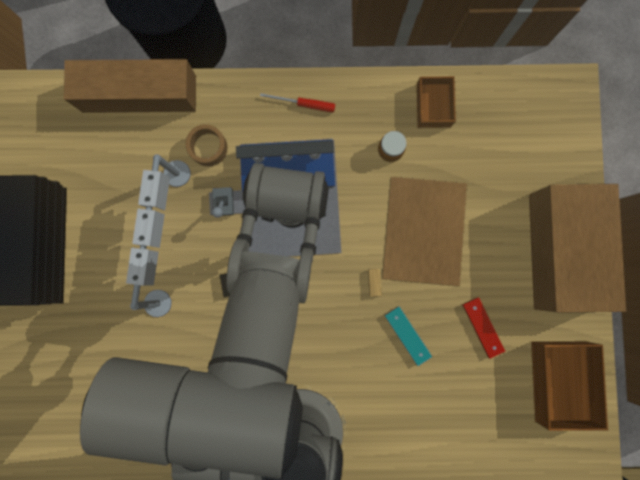

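View pics/s25.png

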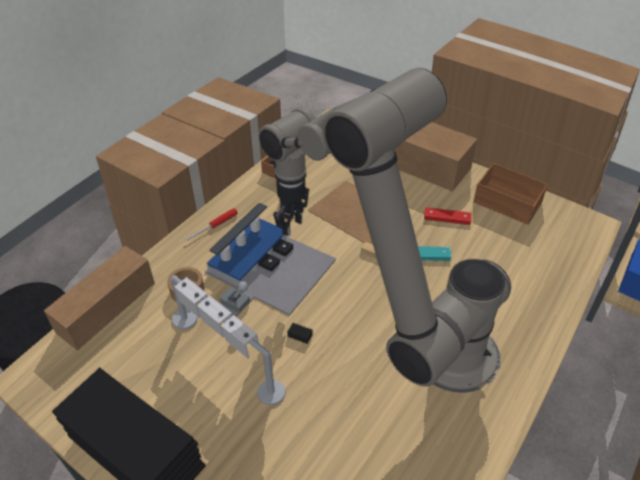

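```bash
python3 - <<'E'
from h import *
R=down(-90+YAW)
rel(wd(-.105,.171,.2),R=R);rel(wd(-.105,.171,.1),R=R)
E
```

```text
shift [ -13.4 -194.3  -18.3] [ 0.01 -0.04 -0.01] z [ 0.525 -0.003  0.182] t 38.175
shift [ -14.  -194.4   81.7] [ 0.01 -0.04 -0.01] z [ 0.525 -0.003  0.182] t 38.175
```

```bash
python3 -m crank '[[0,[-10,-50,-18],[0,0,0]],[0,[-14,-110,-18],[0,0,0]],[0,[-14,-165,-18],[0,0,0]],[0,[-14,-194,-18],[0,0,0]],[0,[-14,-194,10],[0,0,0]],[0,[-14,-194,50],[0,0,0]],[0,[-14,-194,82],[0,0,0]],[0,[-14,-194,82],[0,0,0]]]'; python3 -m crank '[[0,[0,0,0],[0,0,0]],[0,[15,0,-2],[0,0,0]],[0,[30,0,-3],[0,0,0]],[0,[45,0,-4],[0,0,0]],[0,[60,0,-4],[0,0,0]],[0,[72,0,-4],[0,0,0]],[0,[72,0,-4],[0,0,0]]]'; python3 - <<'E'
from h import *
o=observe();print(fx(o["position"]),o["contact_force"],o["opening"])
E
```

```text
clock: 39.17
position: [0.4996, 0.1885, 0.0937]
ee_rot: [1.0, 0.023, -0.003, 0.001]
contact_force: [1.0, -0.0, 0.1]
opening: 0.002
clock: 40.05
position: [0.574, 0.1925, 0.1017]
ee_rot: [1.0, 0.023, 0.001, -0.0]
contact_force: [-0.4, 0.5, -0.2]
opening: 0.004
[-0.033   0.1695  0.1017] [-0.4032  0.5041 -0.1979] 0.0035321995625630055
```

```bash
python3 -m crank '[[0,[8,0,0],[0,0,0]],[0,[16,0,0],[0,0,0]],[0,[22,0,0],[0,0,0]],[0,[22,0,0],[0,0,0]]]'; python3 -m crank '[[0,[5,0,0],[0,0,0]],[0,[9,0,0],[0,0,0]],[0,[9,0,0],[0,0,0]]]'; python3 - <<'E'
from h import *
o=observe();print(fx(o["position"]),o["contact_force"],o["opening"])
E
```

```text
clock: 40.55
position: [0.5954, 0.1935, 0.1008]
ee_rot: [1.0, 0.024, 0.0, 0.0]
contact_force: [0.7, -0.4, -0.7]
opening: -0.003
clock: 40.92
position: [0.6008, 0.1939, 0.1006]
ee_rot: [1.0, 0.024, -0.004, 0.0]
contact_force: [-12.8, -0.5, 6.6]
opening: -0.0
[-0.0061  0.1695  0.1006] [-12.7865  -0.5301   6.6283] -0.00031922725041735883
```

```bash
python3 -m crank '[[0,[3,0,0],[0,0,0]],[0,[5,0,0],[0,0,0]],[0,[5,0,0],[0,0,0]]]'; python3 - <<'E'
from h import *
o=observe();print(fx(o["position"]),o["contact_force"],o["opening"])
E
```

```text
clock: 41.3
position: [0.6014, 0.194, 0.1005]
ee_rot: [1.0, 0.024, -0.009, 0.001]
contact_force: [-28.9, -3.7, 17.2]
opening: 0.001
[-0.0055  0.1696  0.1005] [-28.8711  -3.7243  17.1834] 0.001091106574883818
```

```bash
python3 -m crank '[[0,[-15,0,0],[0,0,0]],[0,[-40,0,-20],[0,0,0]],[0,[-70,20,-70],[0,0,0]],[0,[-110,60,-120],[0,0,0]],[0,[-130,100,-170],[0,0,0]],[0,[-130,100,-170],[0,0,0]]]'; python3 - <<'E'
from h import *
f=grab_frame("wrist");cv2.imwrite("pics/w26.png",f["pixels"]);np.savez("w26.npz",**f)
W=cloud(f);F=fx(W.reshape(-1,3)).reshape(W.shape);im=f["pixels"]
for yc in (0,-.072):
    m=(im.max(-1)<90)&(F[...,2]>.018)&(F[...,2]<.03)&(abs(F[...,1]-yc)<.034)&(F[...,0]<0.01);m[280:]=0
    P=F[m];print(len(P),np.percentile(P,[1,50,99],axis=0)*1000)
m=(abs(F[...,0]+.0)<.08)&(abs(F[...,1]-.172)<.035)&(F[...,2]>.05)&(F[...,2]<.14)
P=F[m]
for zz in np.arange(.05,.15,.01):
    k=(P[:,2]>=zz)&(P[:,2]<zz+.01)
    if k.sum(): print(zz.round(2),k.sum(),(P[k].mean(0)*1000).round(1),(P[k].min(0)*1000).round(),(P[k].max(0)*1000).round())
f=grab_frame("top");cv2.imwrite("pics/t26.png",f["pixels"])
f=grab_frame("side");cv2.imwrite("pics/s26.png",f["pixels"]);print(observe()["position"])
E
```

```text
clock: 42.05
position: [0.4842, 0.0868, 0.2744]
ee_rot: [1.0, 0.023, 0.003, 0.0]
contact_force: [0.8, 0.5, -1.0]
opening: -0.001
1928 [[-39.894  -21.4197  20.5079]
 [-17.9323   0.9374  23.816 ]
 [  1.7467  22.3175  25.7   ]]
1974 [[-40.1242 -93.813   19.0033]
 [-18.2038 -70.6369  23.7683]
 [  1.5466 -49.7527  25.6855]]
0.05 98 [ -9.2 169.3  55.1] [-13. 166.  50.] [ -3. 175.  60.]
0.06 109 [ -3.6 169.4  65.1] [ -8. 166.  60.] [  4. 176.  70.]
0.07 120 [  1.8 169.4  75.1] [ -3. 166.  70.] [  9. 175.  80.]
0.08 101 [  6.2 169.5  83.8] [  2. 166.  80.] [ 12. 175.  89.]
0.09 80 [ 11.9 163.1  98.1] [  5. 158.  94.] [ 26. 176. 100.]
0.1 807 [ 16.3 168.6 106.2] [  5. 159. 100.] [ 30. 183. 110.]
0.11 149 [ 18.1 170.7 110.7] [ 12. 164. 110.] [ 24. 177. 112.]
[0.4841 0.0882 0.2709]
```

View pics/w26.png

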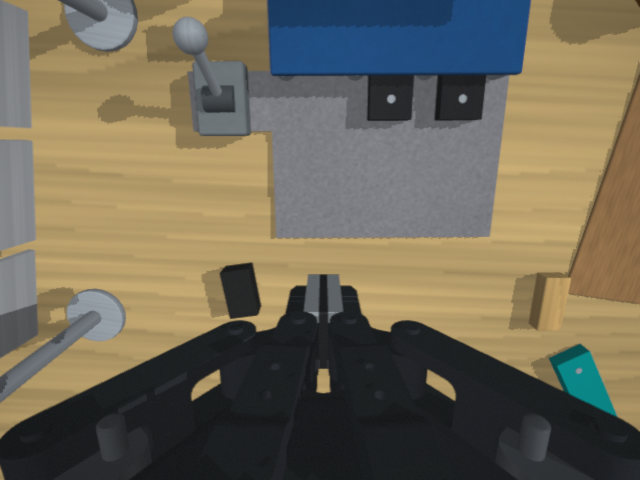

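View pics/t26.png

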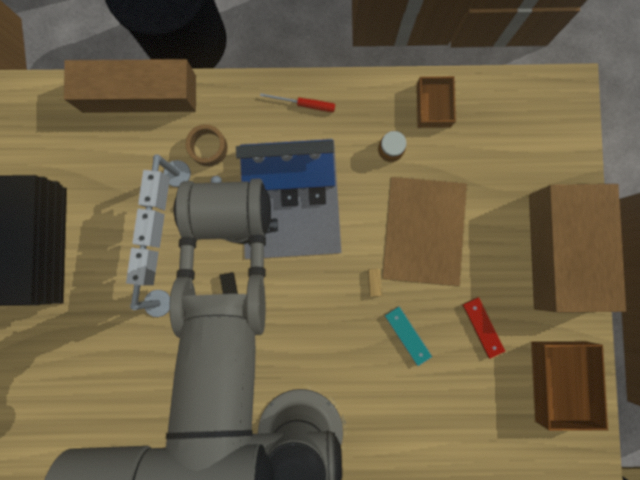

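View pics/s26.png

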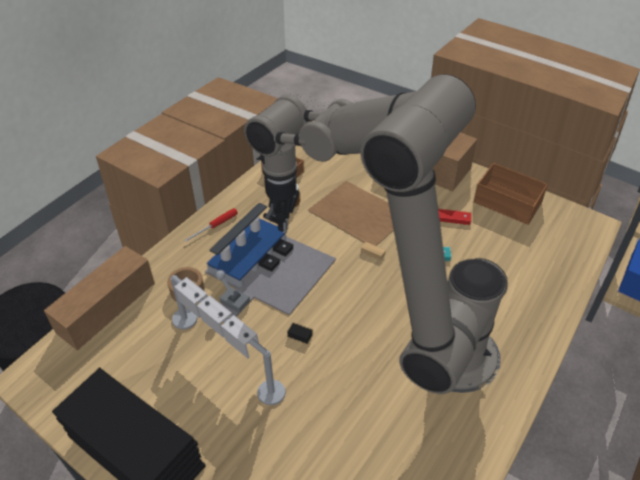

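```bash
python3 -c "
from workcell import *
print(finish_job())"
```

```text
the job is handed in; nothing more can be done
None
```

The job is done and handed in at about 42 s. I pulled the clamp lever back to its stop and hung the three saddles astride the rail about 10 mm apart. Then I slid both dark panels fully home and pushed the lever over to its far stop. There were only two panels on the cardboard. They went into lanes 2 and 1.

What the last checks showed:
- **Panels:** both stick out 40 mm from the mouth, with their outer ends at fixture x of about -40 mm, as they should when home. They were unchanged after the lever was pushed over. I saw no panel get knocked aside.
- **Lever:** the tip measured about 0.5 rad either side of vertical at the two ends, which matches the full 1.0 rad of travel. The highest force on it was about 34 N.
- **Saddles:** all three are seated on the bar, and the apron is clear.
- **Rest of the bench:** the cardboard is empty. The jar, tape, offcut, rubber block and the red and turquoise look-alikes appear untouched in the last pictures.

One reading disagreed: at the start the locked lever leaned only about 0.37 rad, less than the 0.5 rad where it stands now. No other check failed.

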